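Stop the dust extractor and hang up the ear defenders

TASK

The carving is finished: press the red stop plunger of the dust extractor's control box all the way down to its stop and let it spring back up. After that, take the orange ear defenders from the sloping wooden rest and hang them by their headband over the metal bar of the rail stand, one cup on each side of the bar, set down without dropping them and left hanging straight and still. Leave the bottle, jars and tools on the bench where they are.

Things in the scene. Friction and masses are not known exactly. Their poses are not given: they have to be found in the camera images.
- stop (a joint): travel of the red stop plunger, m: 0 = up, 0.012 = fully down on its stop; a spring pushes it back up (about 8 N when fully down)
- stop_top (a point): centre of the top face of the red plunger head (disc of 38 mm diameter, on a low yellow collar, on top of a grey box 140 x 110 x 55 mm); the plunger moves straight down; the point moves with it
- ear_defenders: rigid ear defenders, 160 mm tall, 166 wide, 70 deep, about 0.26 kg: black headband arch, two orange cups. Origin: midway between the cups' undersides. Own axes: z from cups to crown of the band, y cup to cup, x across the band. Cups: 70 mm in x, z 0 to 72 mm, inner faces at y +-48, outer at +-83 mm. At the start they lean 35 degrees from vertical on the rest, crown towards the robot's side
- crown (a point): centre of the top face of the crown, the middle of the headband, 160 mm along z from the ear defenders' origin. The crown is a black pad, 28 mm in x, 48 mm in y, 24 mm thick: its underside (z = 136 mm) goes on the bar. Beyond it the band, 26 mm in x, slopes down to the cups. On the rest the crown stands free, above the back board
- rest: fixed wooden rest, base 160 x 220 x 14 mm; back board (12 mm thick, 100 mm high along its slope, 220 wide, top edge 112 mm above the table) leaning 35 degrees towards its own -x, a ledge square to it, and a lip 15 mm high at the ledge's outer end. The cups stand on the ledge, flat backs on the board. Origin: on the table under the middle of the board/ledge corner (30 mm up); y along the board
- rail: fixed rail stand: wooden base 100 x 280 x 12 mm on the table, two dark posts (18 mm diameter) at y = +-125 mm topped with balls reaching 198 mm high, and between them a horizontal round aluminium bar of 14 mm diameter along the stand's own y. Origin: on the table under the middle of the bar
- bar_mid (a point): middle of the bar, on its topmost line, 175 mm above the table; same axes as the rail stand (y along the bar)
- control_box: grey control box 140 x 110 x 55 mm, fixed; origin at the centre of its underside
- water_bottle: clear bottle with white cap, 64 mm diameter, 170 mm tall, origin at the centre of its underside; leave alone
- yellow_jar: yellow ink jar, 60 mm diameter, 60 mm tall, origin at the centre of its underside; leave alone
- orange_jar: orange ink jar, 60 mm diameter, 60 mm tall, origin at the centre of its underside; leave alone
- baren: round flat wooden rubbing pad, 120 mm diameter, 28 mm high, origin at the centre of its underside; leave alone
- gouge: carving gouge with wooden handle, 170 mm long, lying on the table; leave alone
- scrub_brush: small brown scrubbing brush, 70 x 40 x 36 mm; leave alone
There are look-alikes about, which are no part of the job. Leave any blue or turquoise look-alike of the control_box alone.

How it is judged:
By the outcome, as a careful person would: the job done as asked, in the order asked, and still so for the second after the job is handed in, with the robot touching nothing.
It also fails if it takes over 58 s, if anything falls off the work surface, if the arm or the gripper's body presses on something with over 40 N, if the wrist force passes 120 N, or if a joint passes its speed limit or range.

ROBOT

A 7-joint arm with a two-finger parallel gripper is mounted at the origin on the work surface. World frame = base frame: x ahead of the robot, y to its left, z up, the work surface at z = 0. Lengths are in mm, angles in rad, forces in N, time in s.
With the tool pointing down it reaches from about 425 to 875 mm from the base axis. Payload 4.7 kg.
Tool frame: the origin (TCP) lies at the very end of the fingers, on their centre line; the grasp point (between the pads) lies 19 mm behind it (ctrl.hold_point_z is the distance from the TCP to the grasp point, in mm); x points along the fingers, y is the direction in which the jaws open and shut, and the axes are right-handed (so a half turn about x gives the same grasp; the last joint's range is limited). The gripper opens to 85 mm and grips with 20 to 120 N. Pads are 22 mm wide; open, the fingers measure 114 mm over their backs; the gripper's body (76 mm by 85 mm) begins 54 mm behind the grasp point. The pads swing forward as they close: fully open they stand 13 mm farther back than shut.
Start: joints at [1.141, 0.321, -0.07, 1.45, 0.023, 1.371, -0.057], TCP at [279.077, -587.064, 194.349] pointing down, gripper open.
Joint ranges: [-2.86, 2.86], [-0.3, 2.09], [-1.38, 1.24], [0.06, 2.45], [-1.56, 4.7], [0.09, 2.05], [-2.69, 2.69]. Speed limits (rad/s): [2.57, 2.57, 3.14, 3.14, 3.14, 3.14, 3.14].

INTERFACE

Orientations are given as a 3x3 rotation matrix whose columns are the frame's x, y, z axes.
In Python, from station import ctrl, camera, nets gives the robot as it stands.
- The arm moves only by the tool step_arm, never from a script. Its argument "moves" is a list of rows, each a list of 6 numbers: the shift along the tool's x, y, z in m, then the turn, a rotation vector about the tool's x, y, z in rad. A call has 1 to 8 rows; each row is the pose to reach, as a shift and turn from the pose commanded when the call began, along the tool's axes at that moment; what a row does not reach only later rows make up. A row lasts 1/10 s, in which the tool goes at most 50 mm and 8.59 degrees, less where a joint would pass 70% of its speed; a pose out of reach is approached as far as the arm can. A call with a gripper value outside its range is refused whole. "fingers" is the opening, from 0 (shut) to 1 (fully open), set as the call begins (left out, the last holds). The fingers move at their own pace and stop on an object; "newtons" is the grip in N (left out, the last holds). Time passes only in rows, so rows that repeat a pose let the fingers close. It gives the time, the measured TCP pose, the force and the opening at its end, in the units of the state.
- ctrl.state(): the state, without advancing time (a new reading comes with each control period).
- camera(name): name is "scene" or "top" or "wrist"; returns a dict with "color" (420x560x3 uint8, red, green, blue), "camera_matrix" (3x3 intrinsics, pixels), "k1" (the pictures are not rectified: a ray, as slopes to the right and down, at radius r is drawn at 1 + k1 r^2 times it, then the intrinsics apply), "rvec" (rotation vector, rad) and "tvec" (3), from world to camera coordinates, as OpenCV has them. Camera axes: x right, y down, z forward; pixel columns grow to the right and rows downward; lengths in mm; the calibration is good to about 2 mm. A picture is of the moment at which its call begins. There is no depth.
- ctrl.finish_job(): hands the job in, once; it reports no verdict.
Trained networks look in a picture, given as the dict that the camera call returned (one of the last four; its "shot" number tells which), for a name from the list of things; names that differ only in an ending like _2 or _b are one class to them, and where a whole thing is asked for, a point or a joint stands for the part that bears it (a point fixed in the world has none). Each returns a list of dicts, best first, with "confidence" (0 to 1); they miss things now and then, are a little off and sometimes report something else, mostly with a low value. They report only what shows in the picture. A call takes as long as a camera call. They do not tell look-alikes from the thing itself.
- nets.search_frame(picture, name): "point" ([column, row] in pixels, amid what is visible of it).
The state is a dict: "time_s": time; "joint_pos": joint angles; "joint_vel": joint speeds; "tau": joint torques, N m; "ee_pos": TCP position; "eef_rot": TCP orientation; "contact_force": force on the tool from outside, world axes, zero at the start; "wrist_torque": the same for the moment, N m; "width": finger opening in mm.
Only numpy, scipy, OpenCV 4.12 (cv2) and the standard library are available. Lean on these libraries where they do the work, as an engineer would, in place of code of your own. Each camera call takes 0.05 s, during which the arm holds its last target.

## Working session

There is one attempt and no reset: what is moved stays moved. The work goes in short steps, Python scripts to look and compute and a tool call to move; the robot and the scene stay as the last step left them, time stands still between calls to the robot, and variables do not carry over. Pictures are saved under pics/ and viewed, and the job is handed in when it is done.

Besides the shell and the picture viewer there is one more tool, called by a JSON object that holds its "api" and its "payload", one argument or row to a line. step_arm: Moves the arm, as the interface text tells. Its arguments: {"type":"object","properties":{"moves":{"type":"array","items":{"type":"array","items":{"type":"number"}}},"fingers":{"type":"number"},"newtons":{"type":"number"}},"required":["moves"]}

```bash
mkdir -p pics; ls; cat > h.py <<'E'
import numpy as np, cv2
from station import ctrl, camera, nets
def save(p,n): cv2.imwrite('pics/'+n,cv2.cvtColor(p['color'],cv2.COLOR_RGB2BGR))
def ray(p,uv):
    K=np.array(p['camera_matrix'],float); k1=p['k1']
    d=np.array([(uv[0]-K[0,2])/K[0,0],(uv[1]-K[1,2])/K[1,1]]); s=d.copy()
    for _ in range(30): s=d/(1+k1*(s@s))
    R=cv2.Rodrigues(np.array(p['rvec'],float))[0]; t=np.array(p['tvec'],float).ravel()
    return -R.T@t, R.T@np.array([s[0],s[1],1.])
def atz(p,uv,z):
    c,d=ray(p,uv); return c+d*(z-c[2])/d[2]
def proj(p,X):
    K=np.array(p['camera_matrix'],float)
    return cv2.projectPoints(np.array(X,float).reshape(-1,1,3),np.array(p['rvec'],float),np.array(p['tvec'],float),K,np.array([p['k1'],0,0,0,0.]))[0].reshape(-1,2)
def tri(obs):
    A=np.zeros((3,3));b=np.zeros(3)
    for p,uv in obs:
        c,d=ray(p,uv); d/=np.linalg.norm(d); M=np.eye(3)-np.outer(d,d); A+=M;b+=M@c
    return np.linalg.solve(A,b)
E
python3 - <<'E'
from h import *
import pickle
s=ctrl.state(); print({k:np.round(v,3).tolist() for k,v in s.items()})
for n in ['scene','top','wrist']:
    p=camera(n); save(p,n+'0.png'); pickle.dump(p,open(n+'0.pkl','wb'))
    if n!='wrist' : print(n,ray(p,[280,210]))
    for o in ['stop_top','control_box','ear_defenders','crown','rest','rail','bar_mid','water_bottle','yellow_jar','orange_jar','baren','gouge','scrub_brush']:
        print(n,o,[(np.round(r['point']).tolist(),round(r['confidence'],2)) for r in nets.search_frame(p,o)])
E
```

```text
pics
{'time_s': 0.0, 'joint_pos': [1.141, 0.322, -0.07, 1.452, 0.023, 1.371, -0.057], 'joint_vel': [0.0, -0.001, 0.0, 0.001, -0.001, 0.001, -0.001], 'tau': [-0.0, -49.358, -0.382, -31.434, 0.013, 0.011, -0.0], 'ee_pos': [278.8, -586.505, 193.24], 'eef_rot': [[-0.001, 0.429, -0.903], [0.002, -0.903, -0.429], [-1.0, -0.002, 0.0]], 'contact_force': [-0.602, -0.839, 0.296], 'wrist_torque': [-0.013, 0.017, 0.017], 'width': 85.255}
scene (array([1348.5797458 ,  423.72443749, 1021.99492084]), array([-0.64668043, -0.35045154, -0.67755912]))
scene stop_top [([408.0, 366.0], 0.86), ([199.0, 136.0], 0.68), ([299.0, 216.0], 0.43), ([200.0, 207.0], 0.41)]
scene control_box [([296.0, 227.0], 0.83), ([403.0, 375.0], 0.69), ([202.0, 149.0], 0.64), ([392.0, 290.0], 0.56)]
scene ear_defenders [([198.0, 208.0], 0.7)]
scene crown [([199.0, 205.0], 0.74)]
scene rest [([188.0, 223.0], 0.97), ([296.0, 227.0], 0.54)]
scene rail [([395.0, 292.0], 0.7)]
scene bar_mid [([393.0, 288.0], 0.8)]
scene water_bottle [([246.0, 294.0], 0.64), ([399.0, 240.0], 0.24)]
scene yellow_jar [([290.0, 345.0], 0.81), ([299.0, 2
[... 585 characters left out ...]
.96)]
top rail [([186.0, 211.0], 0.86)]
top bar_mid [([186.0, 213.0], 0.59)]
top water_bottle [([270.0, 143.0], 0.89)]
top yellow_jar [([346.0, 273.0], 0.68), ([228.0, 139.0], 0.51)]
top orange_jar [([304.0, 143.0], 0.62), ([228.0, 138.0], 0.5)]
top baren [([270.0, 142.0], 0.41), ([362.0, 196.0], 0.17)]
top gouge [([203.0, 267.0], 0.82)]
top scrub_brush [([207.0, 145.0], 0.8), ([275.0, 229.0], 0.24)]
wrist stop_top [([121.0, 117.0], 0.8)]
wrist control_box [([135.0, 112.0], 0.76)]
wrist ear_defenders []
wrist crown []
wrist rest []
wrist rail []
wrist bar_mid []
wrist water_bottle []
wrist yellow_jar []
wrist orange_jar []
wrist baren [([5.0, 12.0], 0.77)]
wrist gouge []
wrist scrub_brush []
```

View pics/scene0.png

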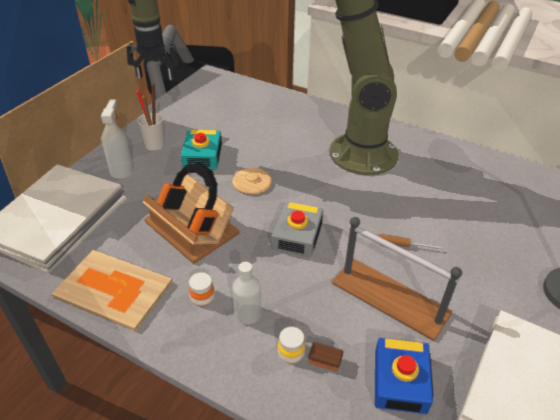

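View pics/top0.png

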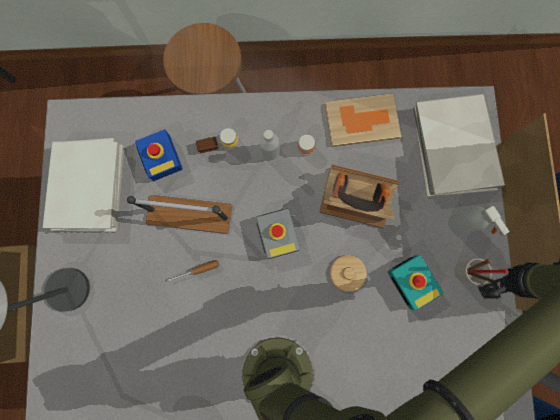

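View pics/wrist0.png

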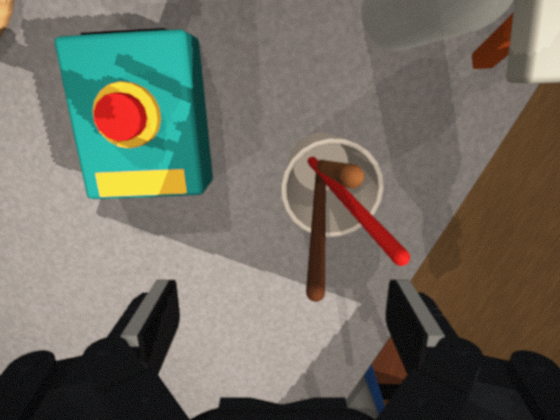

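The three look-alikes are blue (scene 405,368; top 154,150), turquoise (scene 201,138; top 418,281) and grey (scene 298,217; top 277,231). The target is the grey one. The ear defenders are in only one place. I'll check with crops.

```bash
python3 - <<'E'
import cv2,numpy as np
s=cv2.imread('pics/scene0.png');t=cv2.imread('pics/top0.png')
def c(im,x,y,w,h,k): return cv2.resize(im[y:y+h,x:x+w],None,fx=k,fy=k,interpolation=cv2.INTER_CUBIC)
cv2.imwrite('pics/c1.png',np.hstack([c(s,135,150,100,110,4),c(t,310,150,100,110,4)]))
cv2.imwrite('pics/c2.png',np.vstack([c(t,120,190,120,45,6)]))
cv2.imwrite('pics/c4.png',np.hstack([c(s,325,205,140,130,4)]))
cv2.imwrite('pics/c3.png',np.hstack([c(s,260,190,80,75,5),c(t,240,195,75,75,5)]))
E
```

```text
(no output)
```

View pics/c1.png

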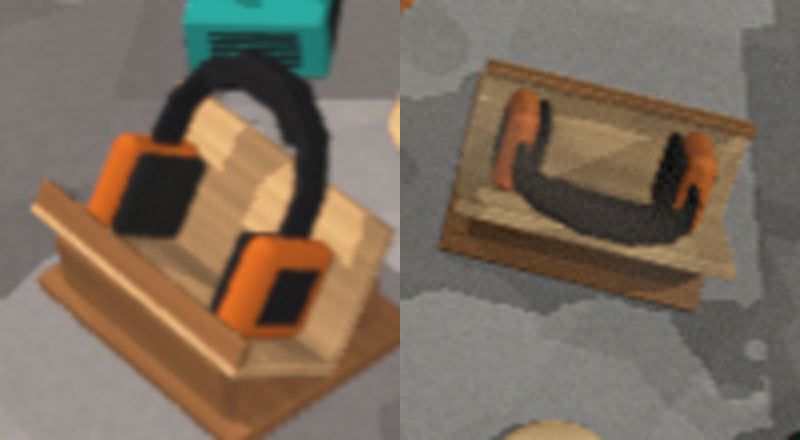

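View pics/c2.png

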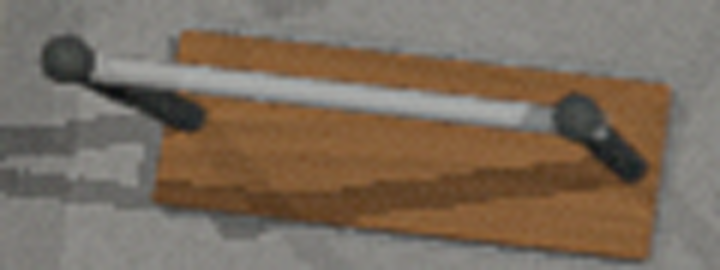

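View pics/c3.png

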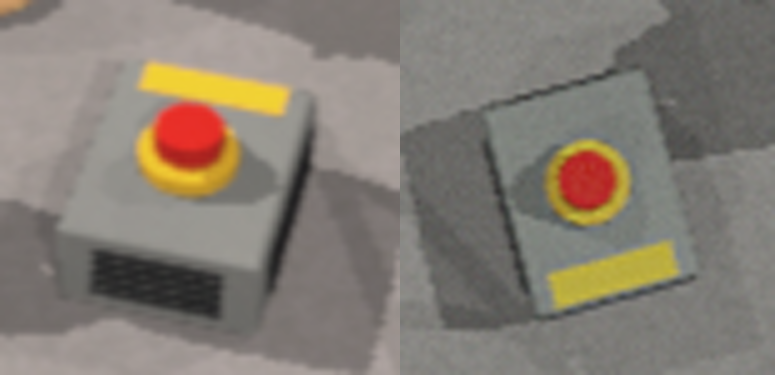

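View pics/c4.png

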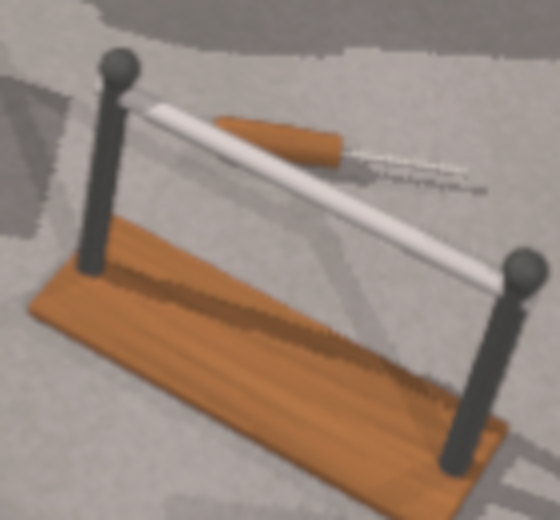

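```bash
cat > m.py <<'E'
from h import *
import pickle
S=pickle.load(open('scene0.pkl','rb'));T=pickle.load(open('top0.pkl','rb'))
def sc(u): return np.array([135,150])+np.array(u)/4-.25
def tc(u): return np.array([310,150])+(np.array(u)-[400,0])/4-.25
def both(n,a,b):
    X=tri([(S,a),(T,b)]); e=np.abs(proj(S,X)-a).max(),np.abs(proj(T,X)-b).max(); print(n,X.round(1),np.round(e,1)); return X
both('stop',np.array([190,122])/5+[260,190],np.array([187,180])/5+[240,195])
a=both('ballL',np.array([119,68])/4+[325,205],np.array([578,118])/6+[120,190])
b=both('ballR',np.array([524,273])/4+[325,205],np.array([68,58])/6+[120,190])
print('mid',(a+b)/2,'len',np.linalg.norm((a-b)[:2]),'yaw',np.degrees(np.arctan2(-(a-b)[0],(a-b)[1])))
both('crown',sc([245,68]),tc([607,222]))
both('boardL',sc([195,100]),tc([735,275]))
l=both('boardR?',sc([35,190]),tc([490,62]))
l=both('lipR',sc([240,365]),tc([490,62]))
l=both('lipL',sc([40,185]),tc([755,128]))
# base near-robot edge from top z=14
p=atz(T,tc([440,245]),14);q=atz(T,tc([697,305]),14);print('base',p,q,np.linalg.norm(p-q),np.degrees(np.arctan2(-(p-q)[0],(p-q)[1])))
p=atz(T,tc([455,210]),112);q=atz(T,tc([735,275]),112);print('board',p,q,np.linalg.norm(p-q),np.degrees(np.arctan2(-(p-q)[0],(p-q)[1])))
E
python3 m.py
```

```text
stop [443.7 -13.1  82.7] [0.1 0.1]
ballL [499.9 159.9 184.8] [0.1 0.1]
ballR [537.  407.7 184.2] [0.1 0. ]
mid [518.42873139 283.78023473 184.51149322] len 250.56156856747018 yaw 171.476227861858
crown [ 506.3 -269.4  180. ] [4.1 3.2]
boardL [ 468.3 -370.1   91.8] [2.  1.7]
boardR? [ 660.3 -235.7  196.9] [29.5 18.7]
lipR [ 651.5 -195.2   76.6] [0.3 0.2]
lipL [ 588.8 -402.2   87.6] [0.2 0.2]
base [ 513.6313003  -155.21831386   14.        ] [ 457.02670603 -365.2329189    14.        ] 217.5091134226026 -15.084309530622146
board [ 525.27740033 -158.01514037  112.        ] [ 468.35686706 -369.48025171  112.        ] 218.9918729608711 -15.065360163853281
```

```bash
cat > ov.py <<'E'
from m import *
import sys
ox,oy,yaw,dy=map(float,sys.argv[1:5])
c,s=np.cos(np.radians(yaw)),np.sin(np.radians(yaw)); Rr=np.array([[c,-s,0],[s,c,0],[0,0,1]])
t=np.radians(35); Re=np.array([[np.cos(t),0,-np.sin(t)],[0,1,0],[np.sin(t),0,np.cos(t)]])
O=np.array([ox,oy,0.])
def rest(X): return O+np.array(X)@Rr.T
def ear(X): return rest(np.array([0,dy,30])+(np.array(X)+[35,0,0])@Re.T)
def box(x,y,z): return [[i,j,k] for i in x for j in y for k in z]
E=[(0,1),(2,3),(4,5),(6,7),(0,2),(1,3),(4,6),(5,7),(0,4),(1,5),(2,6),(3,7)]
sh=[(ear(box((-35,35),(48,83),(0,72))),(255,0,255)),(ear(box((-35,35),(-83,-48),(0,72))),(255,0,255)),(ear(box((-14,14),(-24,24),(136,160))),(0,255,0)),
 (rest([0,0,30]+np.array(box((-12,0),(-110,110),(0,100)))@Re.T),(255,255,0))]
out=[]
for P,f,(x,y,w,h) in ((S,'scene',(135,150,100,110)),(T,'top',(310,150,100,110))):
    im=cv2.resize(cv2.imread(f'pics/{f}0.png')[y:y+h,x:x+w],None,fx=4,fy=4,interpolation=cv2.INTER_CUBIC)
    for X,col in sh:
        u=((proj(P,X)-[x,y]+.5)*4-.5).astype(int)
        for a,b in E: cv2.line(im,tuple(map(int,u[a])),tuple(map(int,u[b])),col,1,cv2.LINE_AA)
    out.append(im)
cv2.imwrite('pics/'+sys.argv[5],np.hstack(out)); print('crown',ear([0,0,160]),'pad',ear([0,0,148]),'axis',Rr@Re)
E
python3 ov.py 560 -281 -15.1 0 ov1.png | tail -4
```

```text
board [ 525.27740033 -158.01514037  112.        ] [ 468.35686706 -369.48025171  112.        ] 218.9918729608711 -15.065360163853281
crown [ 499.07683461 -264.56166839  181.13950236] pad [ 505.72210283 -266.35469937  171.30967783] axis [[ 0.79086888  0.26050451 -0.55377235]
 [-0.2133928   0.96547263  0.14941925]
 [ 0.57357644  0.          0.81915204]]
```

View pics/ov1.png

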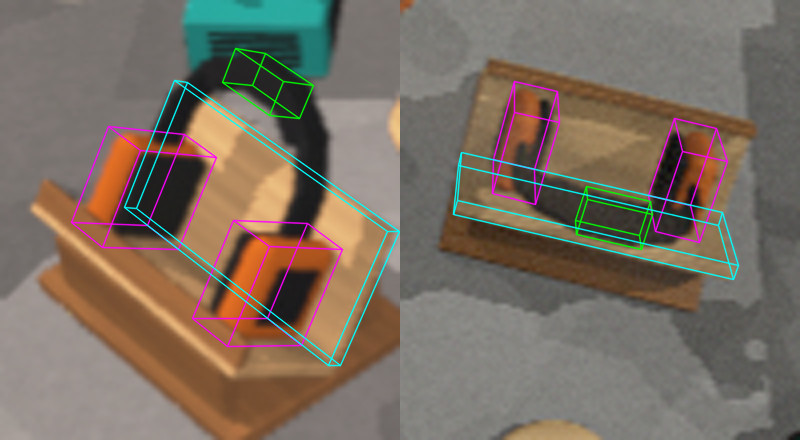

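```bash
cat > rel.py <<'E'
from h import *
from scipy.spatial.transform import Rotation as Ro
def rz(d): return Ro.from_euler('z',d,degrees=True).as_matrix()
def tool(yaw,tilt=0):
    # tool y at horizontal heading yaw, tool x down, tilted by `tilt` deg so tool x leans toward +yaw heading
    c,s=np.cos(np.radians(yaw)),np.sin(np.radians(yaw)); t=np.radians(tilt)
    h=np.array([c,s,0]); z=np.array([0,0,1.])
    x=-np.cos(t)*z+np.sin(t)*h; y=np.cos(t)*h+np.sin(t)*z
    return np.column_stack([x,y,np.cross(x,y)])
def rel(pos,R):
    s=ctrl.state(); R0=np.array(s['eef_rot']); p0=np.array(s['ee_pos'])
    d=R0.T@(np.array(pos)-p0)/1000; r=Ro.from_matrix(R0.T@R).as_rotvec()
    print('t',round(s['time_s'],2),'p',p0.round(1),'F',np.round(s['contact_force'],1),'w',round(s['width'],1),'q',np.round(s['joint_pos'],2))
    print('row',d.round(4).tolist(),r.round(3).tolist(),'mm',np.linalg.norm(d)*1000,'deg',np.degrees(np.linalg.norm(r)))
E
python3 - <<'E'
from rel import *
rel([443.7,-13.1,240],tool(-15.1))
E
```

```text
t 2.1 p [ 279.1 -587.1  194.4] F [0.6 0.9 1.6] w 85.4 q [ 1.14  0.32 -0.07  1.45  0.02  1.37 -0.06]
row [-0.0457, -0.4477, -0.3951] [-0.863, 0.0, -0.0] mm 598.8496664757314 deg 49.469887008750995
```

{"api": "step_arm", "payload": {
  "moves": [
    [-0.046,0,0,0,0,0],
    [-0.046,-0.04,-0.035,-0.1,0,0],
    [-0.046,-0.075,-0.065,-0.2,0,0],
    [-0.046,-0.11,-0.097,-0.3,0,0],
    [-0.046,-0.145,-0.128,-0.4,0,0],
    [-0.046,-0.18,-0.16,-0.5,0,0],
    [-0.046,-0.215,-0.19,-0.6,0,0],
    [-0.046,-0.25,-0.22,-0.7,0,0]
  ],
  "fingers": 0
}}

```text
time_s: 2.9
ee_pos: [370.7, -264.9, 240.6]
eef_rot: [[0.0, 0.912, -0.41], [-0.001, -0.41, -0.912], [-1.0, 0.001, 0.001]]
contact_force: [1.1, -0.1, 0.5]
width: 0.2
```

```bash
python3 - <<'E'
from rel import *
rel([443.7,-13.1,200],tool(-15.1))
import pickle
p=camera('wrist'); save(p,'w1.png'); pickle.dump(p,open('w1.pkl','wb'))
E
```

```text
t 2.9 p [ 370.7 -264.9  240.6] F [ 1.1 -0.1  0.5] w 0.2 q [ 0.92 -0.11 -0.33  1.82 -0.03  1.42  0.18]
row [0.0404, -0.0368, -0.2596] [-0.159, 0.001, -0.001] mm 265.31590375378596 deg 9.126351260808361
```

View pics/w1.png

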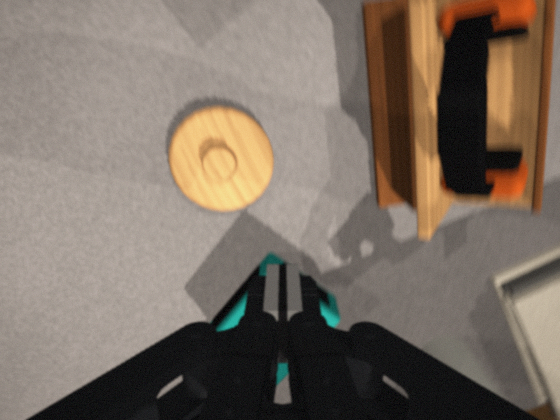

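The wrist view shows the ears at upper right (470,100), the baren at (222,160), and the gripper over the turquoise box. I'm moving on to the grey box.

{"api": "step_arm", "payload": {
  "moves": [
    [0,-0.006,-0.045,-0.03,0,0],
    [0,-0.012,-0.09,-0.06,0,0],
    [0,-0.018,-0.135,-0.09,0,0],
    [0.01,-0.025,-0.18,-0.12,0,0],
    [0.02,-0.031,-0.22,-0.16,0,0],
    [0.04,-0.037,-0.26,-0.16,0,0],
    [0.04,-0.037,-0.26,-0.16,0,0]
  ]
}}

```text
time_s: 3.65
ee_pos: [443.9, -8.7, 198.7]
eef_rot: [[-0.002, 0.967, -0.255], [0.002, -0.255, -0.967], [-1.0, -0.003, -0.002]]
contact_force: [0.3, -0.5, 0.1]
width: -0.1
```

```bash
python3 - <<'E'
from rel import *
p=camera('wrist'); save(p,'w2.png'); q=camera('scene'); save(q,'s2.png')
rel([443.7,-13.1,95],tool(-15.1))
E
```

```text
t 3.75 p [444.2 -14.4 200.1] F [ 0.3 -0.4  0.9] w -0.0 q [ 0.69 -0.12 -0.66  1.9  -0.08  1.34 -0.21]
row [0.1051, -0.0008, -0.0012] [-0.001, 0.001, 0.001] mm 105.10503063039472 deg 0.09345192638557315
```

View pics/w2.png

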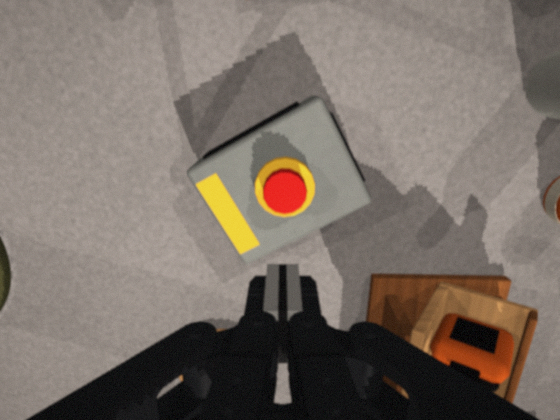

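The wrist view shows the grey box, with the red plunger at (285,193) in line with the fingers. I'm descending.

{"api": "step_arm", "payload": {
  "moves": [
    [0.045,0,-0.001,0,0,0],
    [0.08,0,-0.001,0,0,0],
    [0.1,0,-0.001,0,0,0],
    [0.108,0,-0.001,0,0,0],
    [0.112,0,-0.001,0,0,0],
    [0.112,0,-0.001,0,0,0]
  ]
}}

```text
time_s: 4.35
ee_pos: [445.3, -14.7, 89.0]
eef_rot: [[0.001, 0.964, -0.265], [-0.0, -0.265, -0.964], [-1.0, 0.001, 0.0]]
contact_force: [-0.2, -0.1, 0.3]
width: 0.2
```

```bash
python3 - <<'E'
from rel import *
p=camera('wrist'); save(p,'w3.png'); q=camera('scene'); 
print(proj(p,[443.7,-13.1,82.7]))
cv2.imwrite('pics/s3.png',cv2.resize(cv2.cvtColor(q['color'],cv2.COLOR_RGB2BGR)[170:270,240:360],None,fx=5,fy=5))
rel([443.7,-13.1,70],tool(-15.1))
E
```

```text
[[279.23504884 241.72365469]]
t 4.45 p [445.8 -14.3  89.5] F [-0.4  0.2 -0.9] w -0.1 q [ 0.68 -0.01 -0.69  2.05 -0.01  1.1  -0.28]
row [0.0195, -0.0024, -0.0006] [-0.004, -0.0, -0.002] mm 19.69623133469529 deg 0.26773373882673984
```

View pics/s3.png

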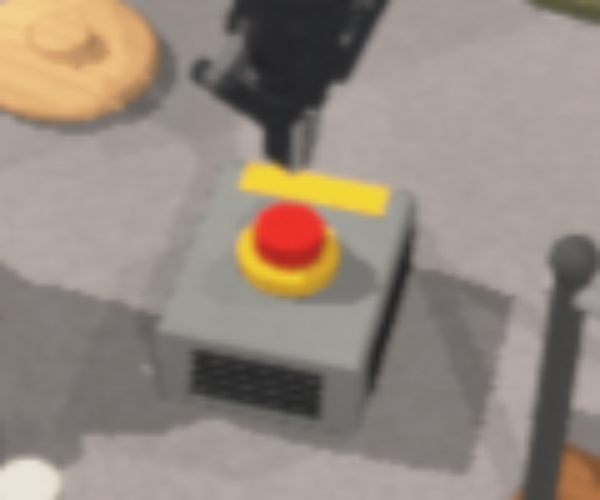

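View pics/w3.png

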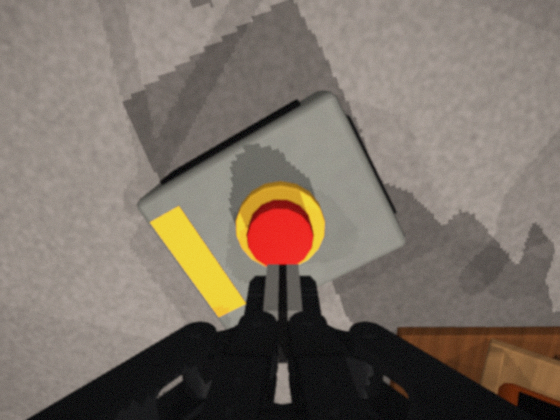

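The fingertip looks to be behind the plunger in the scene view. I'll check before pressing.

```bash
python3 - <<'E'
from rel import *
p=camera('wrist'); q=camera('scene'); t=camera('top'); save(q,'s4.png'); save(t,'t4.png')
tp=np.array(ctrl.state()['ee_pos']);print(tp)
for n,P in (('w',p),('s',q),('t',t)): print(n,'tcp',proj(P,tp),'stop',proj(P,[443.7,-13.1,82.7]))
print('tip from scene crop', np.array([288,168])/5+[240,170])
cv2.imwrite('pics/t4.png',cv2.resize(cv2.cvtColor(t['color'],cv2.COLOR_RGB2BGR)[180:300,220:340],None,fx=5,fy=5))
E
```

```text
[445.44859472 -14.03403011  89.22151124]
w tcp [[282.10939827 247.7667529 ]] stop [[278.57860754 242.0321387 ]]
s tcp [[297.38394142 212.8596887 ]] stop [[297.92593781 214.4082186 ]]
t tcp [[277.58710486 230.24252129]] stop [[277.33468549 231.03189635]]
tip from scene crop [297.6 203.6]
```

View pics/t4.png

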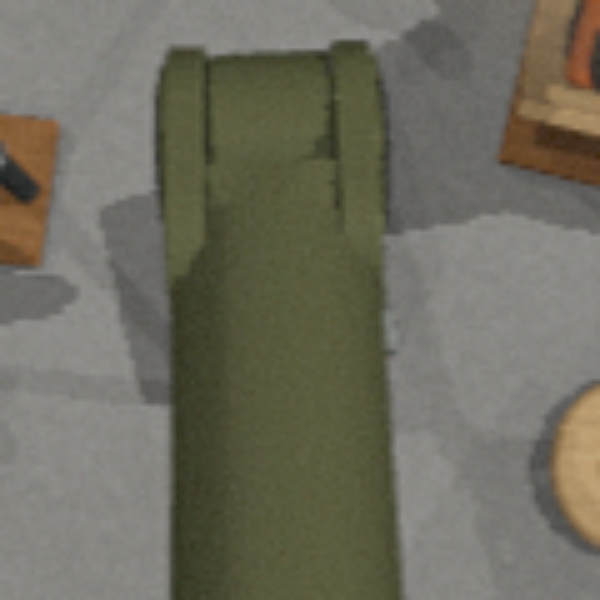

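```bash
python3 - <<'E'
from rel import *
p=camera('wrist'); q=camera('scene')
tp=np.array(ctrl.state()['ee_pos'])
for k in (0,10,19,25): print(k,proj(p,tp+[0,0,k]),proj(q,tp+[0,0,k]))
X=tri([(p,[283,265]),(q,[297.6,203.6])]);print('tip',X,proj(p,X),proj(q,X))
E
python3 - <<'E'
import cv2
a=cv2.imread('pics/s4.png');cv2.imwrite('pics/s4c.png',cv2.resize(a[150:240,255:345],None,fx=6,fy=6,interpolation=cv2.INTER_CUBIC))
b=cv2.imread('pics/s2.png');cv2.imwrite('pics/s2c.png',cv2.resize(b[90:240,255:345],None,fx=4,fy=4,interpolation=cv2.INTER_CUBIC))
E
```

```text
0 [[282.15749805 248.04986006]] [[297.46885378 212.89192069]]
10 [[282.20516761 256.39208602]] [[297.59927373 210.07232556]]
19 [[282.2523766  264.65185776]] [[297.71774557 207.51047868]]
25 [[282.28642244 270.60743516]] [[297.79730925 205.78968488]]
tip [446.94013688 -11.04194254 121.34924623] [[284.56764948 272.14532003]] [[298.57100646 204.42208233]]
```

View pics/s4c.png

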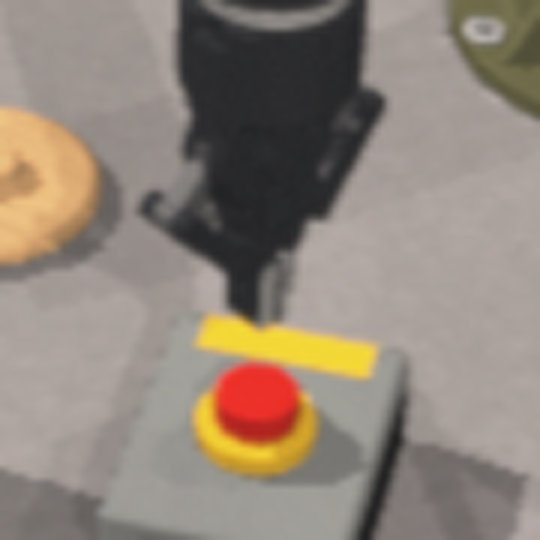

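View pics/s2c.png

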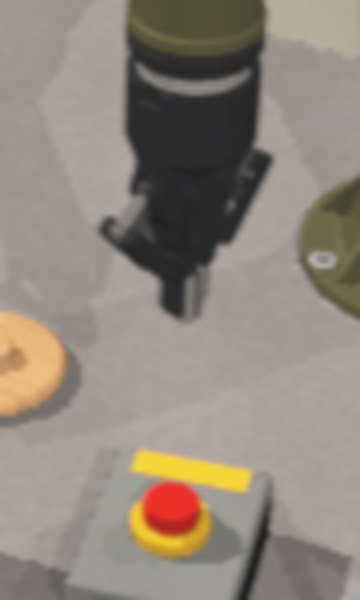

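```bash
python3 - <<'E'
from rel import *
p=camera('wrist'); q=camera('scene')
s=ctrl.state();tp=np.array(s['ee_pos']);R=np.array(s['eef_rot'])
print('cam in tool',R.T@(ray(p,[280,210])[0]-tp),'dir',R.T@ray(p,[280,210])[1])
print('scenecam dir in tool',R.T@ray(q,[298,204])[1])
for b in (0,-10,-19,-30):
  for z in (-11,0,11): print(b,z,proj(p,tp+R@[b,0,z]).round(1),proj(q,tp+R@[b,0,z]).round(1))
print(proj(q,[444.2,-14.4,200]))
E
```

```text
cam in tool [-178.97041375   -0.27141312  -83.79422547] dir [ 0.94469959 -0.00501687  0.32800589]
scenecam dir in tool [ 0.66841003 -0.56106704  0.48934793]
0 -11 [[282.4 229.1]] [[300.6 215. ]]
0 0 [[282.4 248.1]] [[297.5 212.9]]
0 11 [[282.4 266.5]] [[294.4 210.9]]
-10 -11 [[282.4 236.6]] [[300.8 212.1]]
-10 0 [[282.4 256.5]] [[297.7 210.1]]
-10 11 [[282.4 275.6]] [[294.6 208.1]]
-19 -11 [[282.4 244.1]] [[300.9 209.6]]
-19 0 [[282.5 264.7]] [[297.8 207.5]]
-19 11 [[282.5 284.5]] [[294.7 205.5]]
-30 -11 [[282.5 254.3]] [[301.1 206.4]]
-30 0 [[282.5 276. ]] [[297.9 204.4]]
-30 11 [[282.5 296.7]] [[294.8 202.4]]
[[299.00132379 179.6321065 ]]
```

Both views put the visible fingertip about 30–38 mm behind the reported TCP along the tool, and laterally it sits over the plunger. I'll go down slowly and use contact to find the height.

{"api": "step_arm", "payload": {
  "moves": [
    [0.004,-0.002,-0.001,0,0,0],
    [0.008,-0.002,-0.001,0,0,0],
    [0.008,-0.002,-0.001,0,0,0]
  ]
}}

```text
time_s: 5.1
ee_pos: [442.2, -12.3, 79.5]
eef_rot: [[-0.002, 0.965, -0.264], [0.0, -0.264, -0.965], [-1.0, -0.002, 0.0]]
contact_force: [-0.3, 0.1, 0.3]
width: 0.0
```

{"api": "step_arm", "payload": {
  "moves": [
    [0.002,0,0,0,0,0],
    [0.004,0,0,0,0,0],
    [0.004,0,0,0,0,0]
  ]
}}

```text
time_s: 5.4
ee_pos: [442.8, -12.4, 76.0]
eef_rot: [[-0.0, 0.965, -0.264], [0.0, -0.264, -0.965], [-1.0, -0.0, 0.0]]
contact_force: [-0.0, 0.9, 0.3]
width: -0.0
```

{"api": "step_arm", "payload": {
  "moves": [
    [0.002,0,0,0,0,0],
    [0.004,0,0,0,0,0],
    [0.004,0,0,0,0,0]
  ]
}}

```text
time_s: 5.7
ee_pos: [442.8, -12.4, 72.0]
eef_rot: [[-0.001, 0.965, -0.264], [0.0, -0.264, -0.965], [-1.0, -0.001, 0.0]]
contact_force: [0.6, -0.4, -0.0]
width: 0.0
```

```bash
python3 - <<'E'
from rel import *
p=camera('wrist'); q=camera('scene'); save(p,'w5.png'); save(q,'s5.png')
a=cv2.imread('pics/s5.png');cv2.imwrite('pics/s5c.png',cv2.resize(a[150:240,255:345],None,fx=6,fy=6,interpolation=cv2.INTER_CUBIC))
rel([443.7,-13.1,70],tool(-15.1))
E
```

```text
t 5.8 p [443.  -12.4  72.2] F [0.2 0.4 0.4] w 0.2 q [ 0.67  0.01 -0.7   2.07  0.01  1.07 -0.3 ]
row [0.0022, 0.0009, 0.0005] [-0.003, 0.0, 0.0] mm 2.4628741521897575 deg 0.19836837558485726
```

View pics/s5c.png

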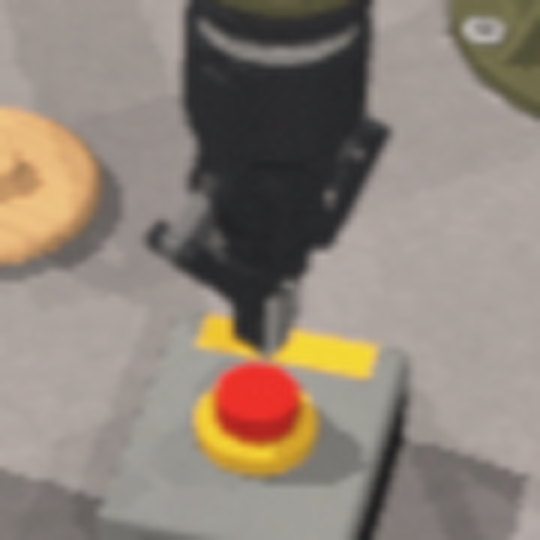

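View pics/w5.png

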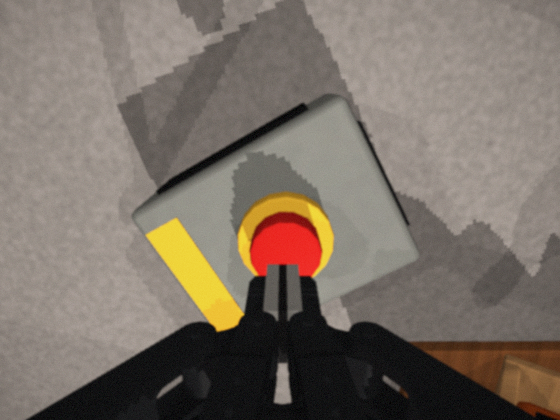

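```bash
python3 - <<'E'
from station import ctrl
print([a for a in dir(ctrl) if a[0]!='_'], ctrl.hold_point_z)
E
```

```text
['MotionError', 'finish_job', 'hold_point_z', 'state'] 18.700000000000003
```

{"api": "step_arm", "payload": {
  "moves": [
    [0.006,0,0,0,0,0],
    [0.01,0,0,0,0,0],
    [0.012,0,0,0,0,0],
    [0.012,0,0,0,0,0]
  ]
}}

```text
time_s: 6.2
ee_pos: [442.6, -12.3, 59.8]
eef_rot: [[-0.001, 0.965, -0.264], [0.0, -0.264, -0.965], [-1.0, -0.001, 0.0]]
contact_force: [0.3, -0.6, -0.6]
width: -0.2
```

{"api": "step_arm", "payload": {
  "moves": [
    [0.003,0,0,0,0,0],
    [0.006,0,0,0,0,0],
    [0.006,0,0,0,0,0]
  ]
}}

```text
time_s: 6.5
ee_pos: [442.6, -12.4, 53.8]
eef_rot: [[-0.001, 0.965, -0.264], [0.0, -0.264, -0.965], [-1.0, -0.001, 0.0]]
contact_force: [0.3, -0.4, 0.3]
width: 0.3
```

```bash
python3 - <<'E'
from rel import *
p=camera('wrist'); q=camera('scene'); save(p,'w6.png'); save(q,'s6.png')
a=cv2.imread('pics/s6.png');cv2.imwrite('pics/s6c.png',cv2.resize(a[150:240,255:345],None,fx=6,fy=6,interpolation=cv2.INTER_CUBIC))
rel([443.7,-13.1,70],tool(-15.1))
E
```

```text
t 6.6 p [443.  -12.4  54.2] F [-0.1  1.1  0.6] w 0.2 q [ 0.66  0.04 -0.7   2.09  0.03  1.03 -0.32]
row [-0.0158, 0.0009, 0.0005] [-0.003, 0.0, 0.0] mm 15.794516046901613 deg 0.1937325664049049
```

View pics/s6c.png

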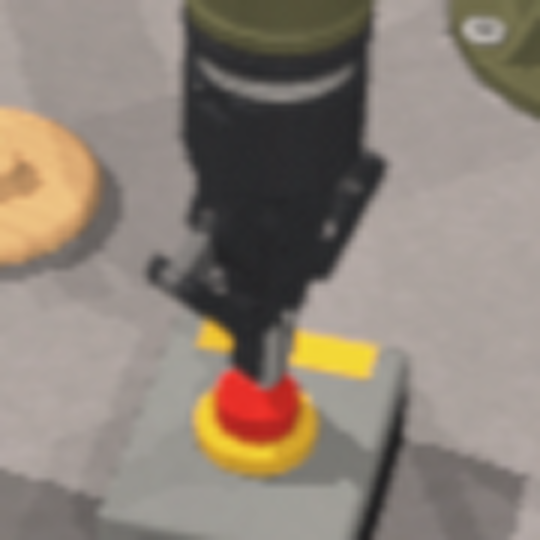

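View pics/w6.png

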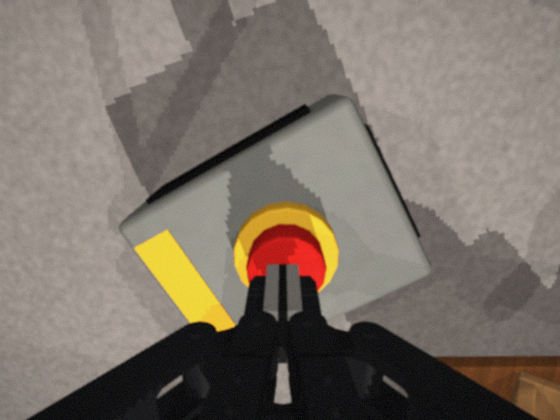

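{"api": "step_arm", "payload": {
  "moves": [
    [0.002,0,0,0,0,0],
    [0.004,0,0,0,0,0],
    [0.004,0,0,0,0,0]
  ]
}}

```text
time_s: 6.9
ee_pos: [442.8, -12.4, 50.0]
eef_rot: [[-0.001, 0.965, -0.264], [0.0, -0.264, -0.965], [-1.0, -0.001, 0.0]]
contact_force: [-0.5, 0.3, 0.1]
width: -0.0
```

{"api": "step_arm", "payload": {
  "moves": [
    [0.002,0,0,0,0,0],
    [0.004,0,0,0,0,0],
    [0.004,0,0,0,0,0]
  ]
}}

```text
time_s: 7.2
ee_pos: [443.1, -12.4, 46.2]
eef_rot: [[0.0, 0.965, -0.264], [-0.0, -0.264, -0.965], [-1.0, 0.0, 0.0]]
contact_force: [-0.9, 0.4, 0.5]
width: -0.2
```

{"api": "step_arm", "payload": {
  "moves": [
    [0.002,0,0,0,0,0],
    [0.004,0,0,0,0,0],
    [0.004,0,0,0,0,0]
  ]
}}

```text
time_s: 7.5
ee_pos: [443.1, -12.4, 42.4]
eef_rot: [[0.0, 0.965, -0.264], [-0.0, -0.264, -0.965], [-1.0, 0.0, 0.0]]
contact_force: [-0.9, 0.8, 4.0]
width: 0.0
```

```bash
python3 - <<'E'
from rel import *
p=camera('wrist'); q=camera('scene'); save(p,'w7.png'); save(q,'s7.png')
a=cv2.imread('pics/s7.png');cv2.imwrite('pics/s7c.png',cv2.resize(a[150:240,255:345],None,fx=6,fy=6,interpolation=cv2.INTER_CUBIC))
rel([443.7,-13.1,70],tool(-15.1))
E
```

```text
t 7.6 p [443.2 -12.4  42.5] F [-1.5  0.2  4. ] w 0.2 q [ 0.66  0.06 -0.7   2.1   0.04  1.   -0.33]
row [-0.0275, 0.0007, 0.0005] [-0.003, 0.0, -0.0] mm 27.540663390733126 deg 0.19907795346196824
```

View pics/s7c.png

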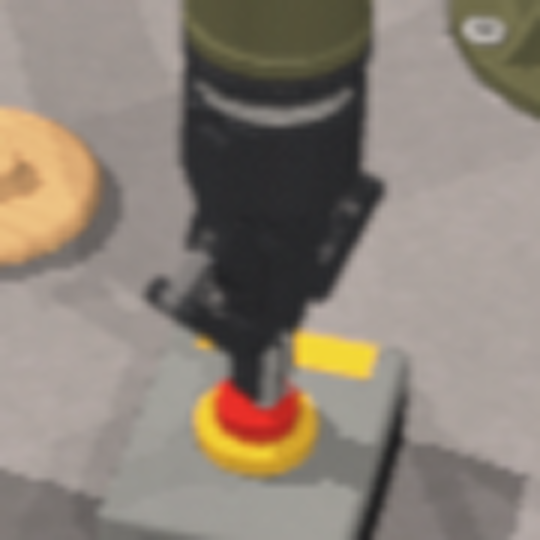

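Contact is at a reported z of about 44–45, so the real fingertip is about 37–38 mm behind the reported TCP. I'll use that from here and press on.

{"api": "step_arm", "payload": {
  "moves": [
    [0.002,0,0,0,0,0],
    [0.004,0,0,0,0,0],
    [0.006,0,0,0,0,0],
    [0.006,0,0,0,0,0]
  ]
}}

```text
time_s: 8.0
ee_pos: [443.2, -12.4, 36.4]
eef_rot: [[0.0, 0.965, -0.264], [-0.0, -0.264, -0.965], [-1.0, 0.0, 0.0]]
contact_force: [-1.4, -0.5, 7.2]
width: 0.1
```

{"api": "step_arm", "payload": {
  "moves": [
    [0.002,0,0,0,0,0],
    [0.003,0,0,0,0,0],
    [0.003,0,0,0,0,0]
  ]
}}

```text
time_s: 8.3
ee_pos: [443.2, -12.5, 34.0]
eef_rot: [[-0.0, 0.965, -0.264], [-0.001, -0.264, -0.965], [-1.0, 0.0, 0.001]]
contact_force: [-3.4, -0.5, 12.6]
width: 0.0
```

{"api": "step_arm", "payload": {
  "moves": [
    [0.001,0,0,0,0,0],
    [0.002,0,0,0,0,0],
    [0.002,0,0,0,0,0]
  ]
}}

```text
time_s: 8.6
ee_pos: [443.3, -12.5, 33.8]
eef_rot: [[-0.001, 0.965, -0.264], [-0.002, -0.264, -0.965], [-1.0, -0.0, 0.002]]
contact_force: [-9.6, -0.2, 28.1]
width: -0.3
```

The force jumped to 28 N with no further travel, so the plunger is on its stop (z≈33.9). Retracting.

{"api": "step_arm", "payload": {
  "moves": [
    [-0.004,0,0,0,0,0],
    [-0.012,0,0,0,0,0],
    [-0.03,0,0,0,0,0],
    [-0.07,0,0,0,0,0],
    [-0.12,0,0,0,0,0],
    [-0.17,0,0,0,0,0],
    [-0.21,0,0,0,0,0],
    [-0.21,0,0,0,0,0]
  ]
}}

```text
time_s: 9.4
ee_pos: [446.4, -12.6, 246.5]
eef_rot: [[0.01, 0.964, -0.264], [-0.002, -0.264, -0.965], [-1.0, 0.01, -0.0]]
contact_force: [0.4, -0.1, -1.4]
width: -0.1
```

```bash
python3 - <<'E'
from rel import *
q=camera('scene'); save(q,'s8.png')
a=cv2.imread('pics/s8.png');cv2.imwrite('pics/s8c.png',cv2.resize(a[150:240,255:345],None,fx=6,fy=6,interpolation=cv2.INTER_CUBIC))
rel([443.7,-13.1,70],tool(-15.1))
E
```

```text
t 9.45 p [444.8 -12.6 243.5] F [ 0.3 -0.5 -0.3] w 0.0 q [ 0.7  -0.15 -0.65  1.83 -0.09  1.42 -0.2 ]
row [0.1735, -0.0019, 0.0008] [-0.004, 0.0, -0.006] mm 173.5245068284353 deg 0.37959719093089245
```

View pics/s8c.png

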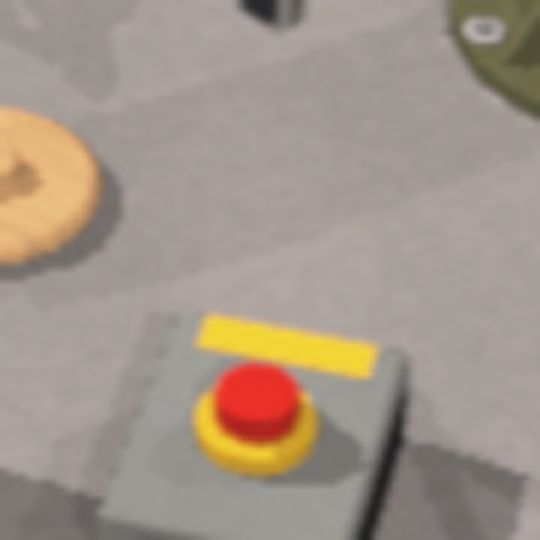

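Plunger is back up. Now the pre-grasp viewing pose at the ears.

```bash
python3 - <<'E'
from rel import *
rel([465,-257,240],tool(-15.1,35))
E
```

```text
t 9.45 p [444.8 -12.6 243.5] F [ 0.3 -0.5 -0.3] w 0.0 q [ 0.7  -0.15 -0.65  1.83 -0.09  1.42 -0.2 ]
row [0.004, 0.084, 0.2304] [-0.004, 0.001, 0.605] mm 245.29432760694158 deg 34.683936518060904
```

{"api": "step_arm", "payload": {
  "moves": [
    [0,0.01,0.04,0,0,0.1],
    [0,0.025,0.085,0,0,0.2],
    [0,0.04,0.13,0,0,0.3],
    [0.002,0.06,0.175,0,0,0.42],
    [0.004,0.075,0.21,0,0,0.54],
    [0.004,0.084,0.23,0,0,0.605],
    [0.004,0.084,0.23,0,0,0.605],
    [0.004,0.084,0.23,0,0,0.605]
  ],
  "fingers": 0.75,
  "newtons": 70
}}

```text
time_s: 10.25
ee_pos: [481.3, -261.3, 190.2]
eef_rot: [[0.507, 0.821, -0.261], [-0.109, -0.239, -0.965], [-0.855, 0.518, -0.032]]
contact_force: [-0.4, -0.4, -1.1]
width: 64.0
```

```bash
python3 - <<'E'
from rel import *
import pickle
p=camera('wrist'); save(p,'w9.png'); q=camera('scene'); save(q,'s9.png'); t=camera('top'); save(t,'t9.png')
pickle.dump((p,q,t,ctrl.state()),open('v9.pkl','wb'))
rel([465,-257,240],tool(-15.1,35))
E
```

```text
t 10.4 p [ 485.5 -260.1  195.3] F [0.4 0.4 0.8] w 63.9 q [ 1.17 -0.3  -0.49  2.17 -0.53  0.79  0.68]
row [-0.0489, 0.0059, 0.001] [-0.011, -0.026, 0.06] mm 49.25501916103617 deg 3.821083801825803
```

View pics/w9.png

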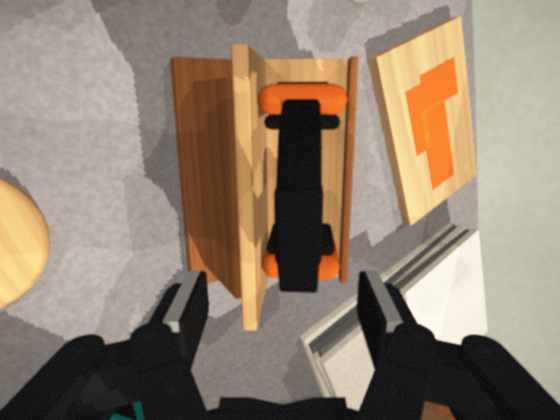

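View pics/s9.png

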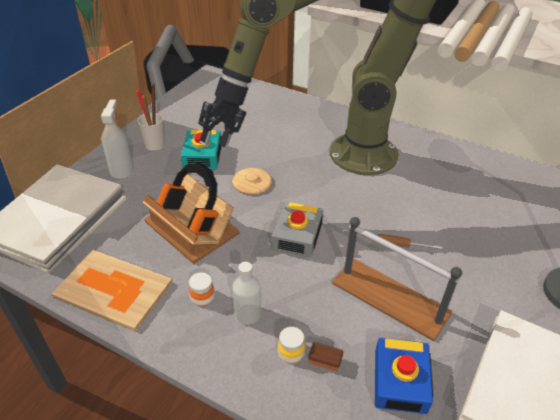

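```bash
cat > ov2.py <<'E'
from h import *
import pickle,sys
p,q,t,st=pickle.load(open('v9.pkl','rb'))
T0=pickle.load(open('top0.pkl','rb'))
ox,oy,yaw,dy=map(float,sys.argv[1:5])
c,s=np.cos(np.radians(yaw)),np.sin(np.radians(yaw)); Rr=np.array([[c,-s,0],[s,c,0],[0,0,1]])
th=np.radians(35); Re=np.array([[np.cos(th),0,-np.sin(th)],[0,1,0],[np.sin(th),0,np.cos(th)]])
O=np.array([ox,oy,0.])
def rest(X): return O+np.array(X)@Rr.T
def ear(X): return rest(np.array([0,dy,30])+(np.array(X)+[35,0,0])@Re.T)
def box(x,y,z): return [[i,j,k] for i in x for j in y for k in z]
E=[(0,1),(2,3),(4,5),(6,7),(0,2),(1,3),(4,6),(5,7),(0,4),(1,5),(2,6),(3,7)]
sh=[(ear(box((-35,35),(48,83),(0,72))),(255,0,255)),(ear(box((-35,35),(-83,-48),(0,72))),(255,0,255)),(ear(box((-14,14),(-24,24),(136,160))),(0,255,0)),
 (rest([0,0,30]+np.array(box((-12,0),(-110,110),(0,100)))@Re.T),(255,255,0))]
out=[]
for P,(x,y,w,h),k in ((q,(135,150,100,110),3),(T0,(310,150,100,110),3),(p,(150,40,230,300),1.1)):
    im=cv2.resize(cv2.cvtColor(P['color'],cv2.COLOR_RGB2BGR)[y:y+h,x:x+w],None,fx=k,fy=k,interpolation=cv2.INTER_CUBIC)
    if k<2: k=330/h; im=cv2.resize(cv2.cvtColor(P['color'],cv2.COLOR_RGB2BGR)[y:y+h,x:x+w],None,fx=k,fy=k,interpolation=cv2.INTER_CUBIC)
    for X,col in sh:
        u=((proj(P,X)-[x,y]+.5)*k-.5).astype(int)
        for a,b in E: cv2.line(im,tuple(map(int,u[a])),tuple(map(int,u[b])),col,1,cv2.LINE_AA)
    out.append(im[:330])
o=np.hstack(out); print(o.shape)
cv2.imwrite('pics/'+sys.argv[5],o[:,:800] if o.shape[1]<=800 else cv2.resize(o,(800,int(o.shape[0]*800/o.shape[1])))); print('crown',ear([0,0,160]),'axis',(Rr@Re)[:,2])
E
python3 ov2.py 560 -281 -15.1 0 ov2.png
python3 ov2.py 560 -283.5 -15.1 -6 ov3.png
```

```text
(330, 853, 3)
crown [ 499.07683461 -264.56166839  181.13950236] axis [-0.55377235  0.14941925  0.81915204]
(330, 853, 3)
crown [ 497.51380756 -272.85450418  181.13950236] axis [-0.55377235  0.14941925  0.81915204]
```

View pics/ov2.png

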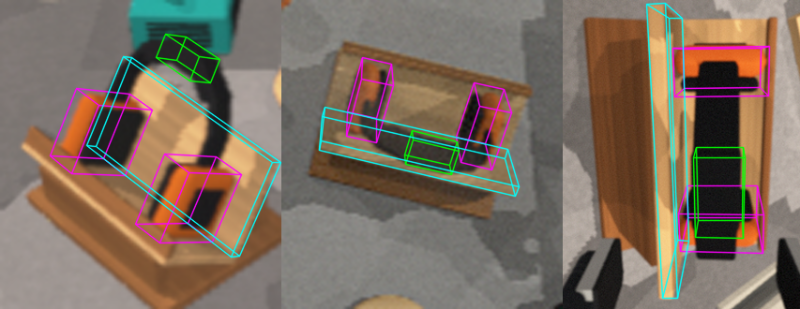

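View pics/ov3.png

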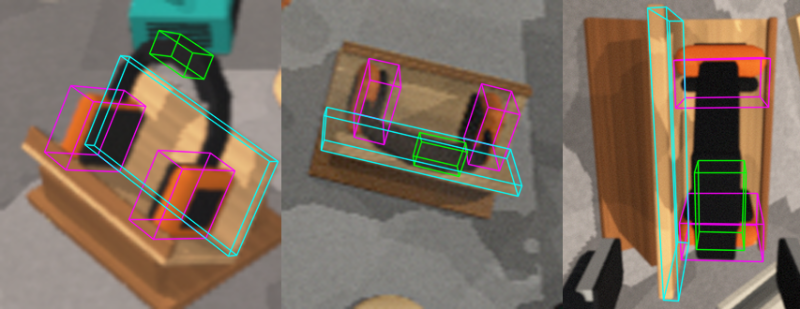

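```bash
python3 - <<'E'
from rel import *
import pickle
# back off & look? just check wrist calibration using fixed features: project rest/box/baren in v9 wrist
p,q,t,st=pickle.load(open('v9.pkl','rb'))
print(np.round(p['camera_matrix'],1).tolist(),p['k1'])
R=np.array(st['eef_rot']);c,d=ray(p,[280,210]);print('cam in tool',R.T@(c-st['ee_pos']))
im=cv2.cvtColor(p['color'],cv2.COLOR_RGB2BGR)[40:320,150:380]
cv2.imwrite('pics/w9c.png',cv2.resize(im,None,fx=2.1,fy=2.1,interpolation=cv2.INTER_CUBIC))
E
```

```text
[[366.3, 0.0, 282.3], [0.0, 366.3, 207.9], [0.0, 0.0, 1.0]] -0.030260660561784208
cam in tool [-176.70569233   -4.97714991  -81.33429907]
```

View pics/w9c.png

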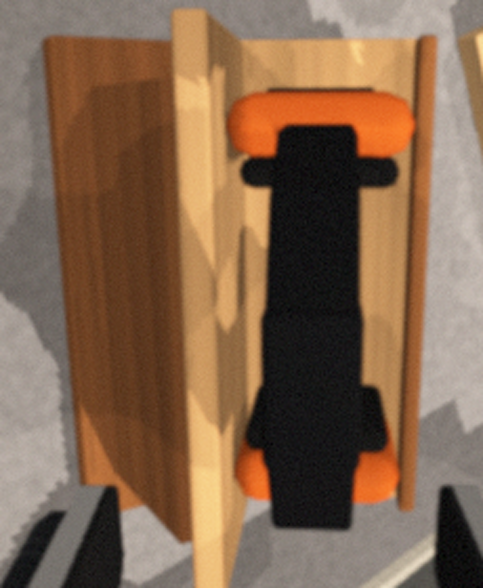

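```bash
cat > fit.py <<'E'
from h import *
import pickle
from scipy.optimize import least_squares
p,q,t,st=pickle.load(open('v9.pkl','rb')); T0=pickle.load(open('top0.pkl','rb'))
def Rof(yaw,tilt):
    c,s=np.cos(np.radians(yaw)),np.sin(np.radians(yaw)); Rr=np.array([[c,-s,0],[s,c,0],[0,0,1]])
    th=np.radians(tilt); return Rr@np.array([[np.cos(th),0,-np.sin(th)],[0,1,0],[np.sin(th),0,np.cos(th)]])
if __name__=='__main__':
    w=lambda u:np.array([150,40])+np.array(u)/2.1-.25
    obs=[((-14,24,160),w([263,315])),((14,24,160),w([362,315]))]
    def f(v):
        R=Rof(v[3],v[4]); X=[v[:3]+R@(np.array(o)-[0,0,160]) for o,_ in obs]
        e=(proj(p,X)-np.array([u for _,u in obs])).ravel()
        return e
    for c in ([499,-264.6,181.1],[497.5,-272.9,181.1]):
        print(c,f(np.array(c+[-15.1,35])).round(1))
    for z in (175,178,181,184):
        r=least_squares(lambda v:f(np.array([v[0],v[1],z,-15.1,35])),[500,-265]);print(z,r.x.round(1),r.fun.round(1),proj(q,[r.x[0],r.x[1],z]),proj(T0,[r.x[0],r.x[1],z]))
    r=least_squares(lambda v:f(np.array([v[0],v[1],v[2],-15.1,35])),[500,-265,181]);print(r.x,r.fun)
E
python3 fit.py
python3 - <<'E'
import cv2,numpy as np
s=cv2.imread('pics/scene0.png');t=cv2.imread('pics/top0.png')
f=lambda im,x,y,w,h:cv2.resize(im[y:y+h,x:x+w],None,fx=7,fy=7,interpolation=cv2.INTER_CUBIC)
a=f(s,168,158,55,55);b=f(t,330,170,60,55)
for im in (a,b): im[:]=np.clip(im.astype(float)*2.2,0,255)
cv2.imwrite('pics/c5.png',np.hstack([a,b]))
E
```

```text
[499, -264.6, 181.1] [1.7 3.7 4.6 3.6]
[497.5, -272.9, 181.1] [ 3.1 17.7  5.3 17.8]
175 [ 501.  -264.6] [-0.7  0.   0.8 -0. ] [[202.96821853 168.68340226]] [[362.82572534 205.46467327]]
178 [ 499.4 -263.2] [-1.1  0.   1.2 -0. ] [[203.68899506 167.59049824]] [[362.59016518 205.87130629]]
181 [ 497.7 -261.8] [-1.6  0.1  1.7  0. ] [[204.41117503 166.49530685]] [[362.35331993 206.28023168]]
184 [ 496.  -260.4] [-2.   0.1  2.2  0. ] [[205.13475244 165.39782353]] [[362.11518429 206.69146372]]
[ 504.05066405 -267.14967076  169.62275693] [ 3.08199751e-05  2.48197305e-02 -2.10465701e-05 -2.46131630e-02]
```

View pics/c5.png

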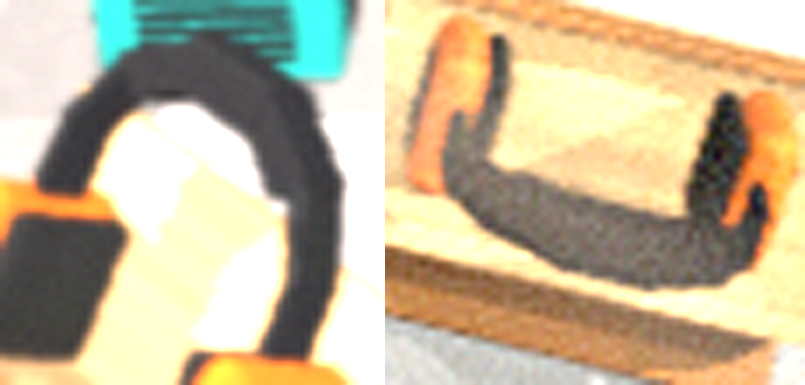

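```bash
python3 - <<'E'
from rel import *
a=np.array([-.55377,.1494,.81915])
rel(np.array([499.5,-264,180.5])-a*(18+37.2-45),tool(-15.1,35))
rel(np.array([499.5,-264,180.5])-a*(18+37.2),tool(-15.1,35))
E
```

```text
t 10.4 p [ 485.5 -260.1  195.3] F [0.4 0.4 0.8] w 63.9 q [ 1.17 -0.3  -0.49  2.17 -0.53  0.79  0.68]
row [0.0304, 0.0053, 0.0009] [-0.011, -0.026, 0.06] mm 30.873726299496337 deg 3.821083801825803
t 10.4 p [ 485.5 -260.1  195.3] F [0.4 0.4 0.8] w 63.9 q [ 1.17 -0.3  -0.49  2.17 -0.53  0.79  0.68]
row [0.0753, 0.008, 0.0021] [-0.011, -0.026, 0.06] mm 75.76002225060097 deg 3.821083801825803
```

{"api": "step_arm", "payload": {
  "moves": [
    [0.015,0.003,0.001,-0.006,-0.013,0.03],
    [0.03,0.005,0.001,-0.011,-0.026,0.06],
    [0.03,0.005,0.001,-0.011,-0.026,0.06],
    [0.03,0.005,0.001,-0.011,-0.026,0.06]
  ]
}}

```text
time_s: 10.8
ee_pos: [505.4, -264.9, 173.2]
eef_rot: [[0.555, 0.791, -0.258], [-0.148, -0.211, -0.966], [-0.819, 0.574, -0.0]]
contact_force: [0.4, 0.3, 0.2]
width: 63.9
```

```bash
python3 - <<'E'
from rel import *
a=np.array([-.55377,.1494,.81915])
import pickle
p=camera('wrist'); save(p,'w10.png')
rel(np.array([499.5,-264,180.5])-a*(18+37.2-45),tool(-15.1,35))
rel(np.array([499.5,-264,180.5])-a*(18+37.2),tool(-15.1,35))
E
```

```text
t 10.85 p [ 505.5 -265.6  173.8] F [ 0.6 -0.   0.9] w 64.2 q [ 1.15 -0.27 -0.51  2.22 -0.57  0.64  0.72]
row [0.0012, -0.0013, 0.0] [0.002, -0.0, -0.002] mm 1.7365222323388052 deg 0.1275601474189081
t 10.85 p [ 505.5 -265.6  173.8] F [ 0.6 -0.   0.9] w 64.2 q [ 1.15 -0.27 -0.51  2.22 -0.57  0.64  0.72]
row [0.0462, -0.0013, 0.0001] [0.002, -0.0, -0.002] mm 46.20170561735908 deg 0.1275601474189081
```

View pics/w10.png

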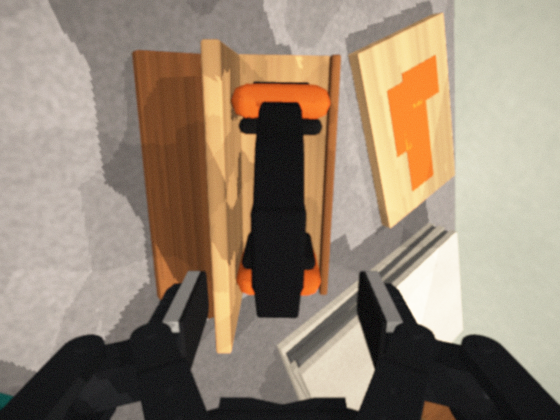

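{"api": "step_arm", "payload": {
  "moves": [
    [0.02,-0.002,0,0,0,0],
    [0.035,-0.002,0,0,0,0],
    [0.046,-0.002,0,0,0,0],
    [0.046,-0.002,0,0,0,0],
    [0.046,-0.002,0,0,0,0]
  ]
}}

```text
time_s: 11.35
ee_pos: [528.7, -272.8, 134.3]
eef_rot: [[0.555, 0.79, -0.261], [-0.15, -0.213, -0.965], [-0.818, 0.575, -0.0]]
contact_force: [-0.7, 0.2, 0.0]
width: 64.0
```

```bash
python3 - <<'E'
from rel import *
a=np.array([-.55377,.1494,.81915])
p=camera('wrist'); save(p,'w11.png'); q=camera('scene'); save(q,'s11.png')
c=cv2.imread('pics/s11.png')[130:230,150:260];cv2.imwrite('pics/s11c.png',cv2.resize(c,None,fx=6,fy=6,interpolation=cv2.INTER_CUBIC))
rel(np.array([499.5,-264,180.5])-a*(18+37.2),tool(-15.1,35))
E
```

```text
t 11.45 p [ 528.6 -273.1  134.7] F [-0.2  0.4  0.4] w 64.2 q [ 1.15 -0.16 -0.57  2.22 -0.53  0.52  0.69]
row [0.0002, 0.0013, -0.0012] [-0.0, 0.001, -0.002] mm 1.8012098210308602 deg 0.11725533472734154
```

View pics/w11.png

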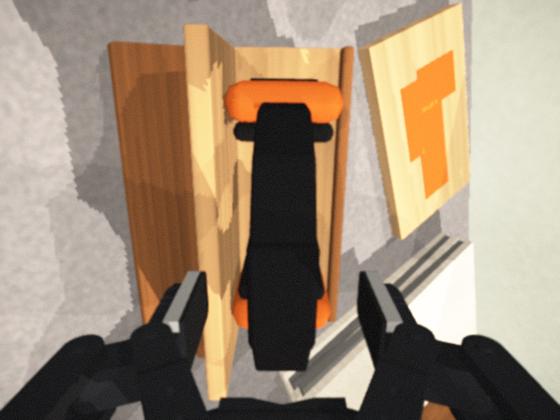

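View pics/s11c.png

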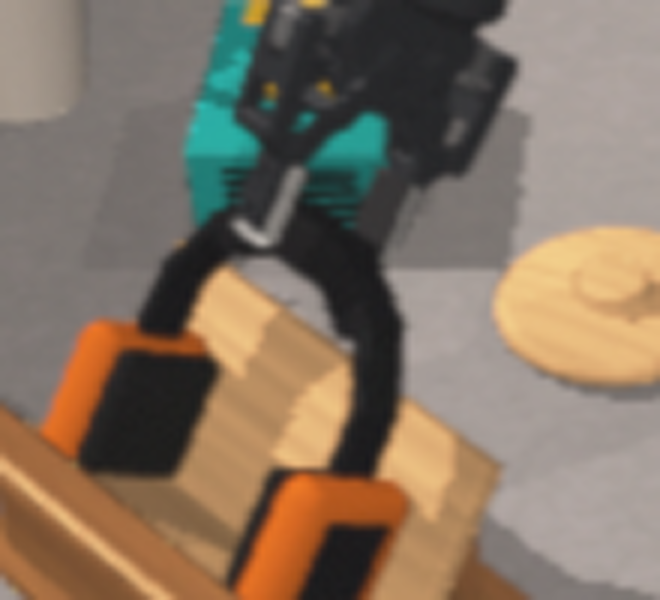

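{"api": "step_arm", "payload": {
  "moves": [
    [0,0.001,-0.001,0,0,0],
    [0,0.001,-0.001,0,0,0],
    [0,0.001,-0.001,0,0,0],
    [0,0.001,-0.001,0,0,0],
    [0,0.001,-0.001,0,0,0],
    [0,0.001,-0.001,0,0,0]
  ],
  "fingers": 0,
  "newtons": 60
}}

```text
time_s: 12.05
ee_pos: [529.2, -271.9, 134.8]
eef_rot: [[0.554, 0.79, -0.262], [-0.15, -0.214, -0.965], [-0.819, 0.574, -0.0]]
contact_force: [-6.0, 2.9, 5.1]
width: 26.7
```

```bash
python3 - <<'E'
from rel import *
p=camera('wrist'); save(p,'w12.png'); q=camera('scene'); save(q,'s12.png')
c=cv2.imread('pics/s12.png')[130:230,150:260];cv2.imwrite('pics/s12c.png',cv2.resize(c,None,fx=6,fy=6,interpolation=cv2.INTER_CUBIC))
rel([0,0,0],tool(-15.1,35))
E
```

```text
t 12.15 p [ 529.2 -271.9  134.7] F [-5.3  3.1  5.9] w 27.1 q [ 1.15 -0.16 -0.57  2.22 -0.53  0.52  0.69]
row [-0.2237, -0.5538, -0.1239] [-0.001, 0.0, -0.001] mm 610.0065685442237 deg 0.08012404818281857
```

View pics/w12.png

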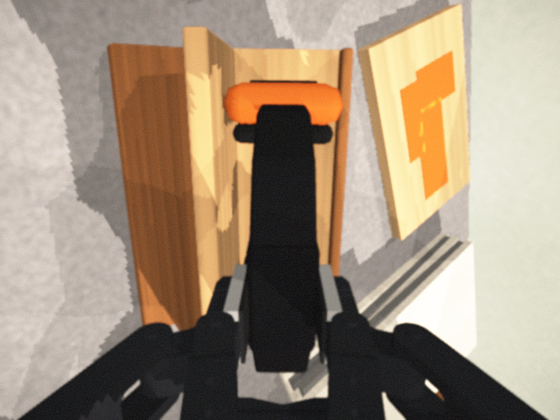

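View pics/s12c.png

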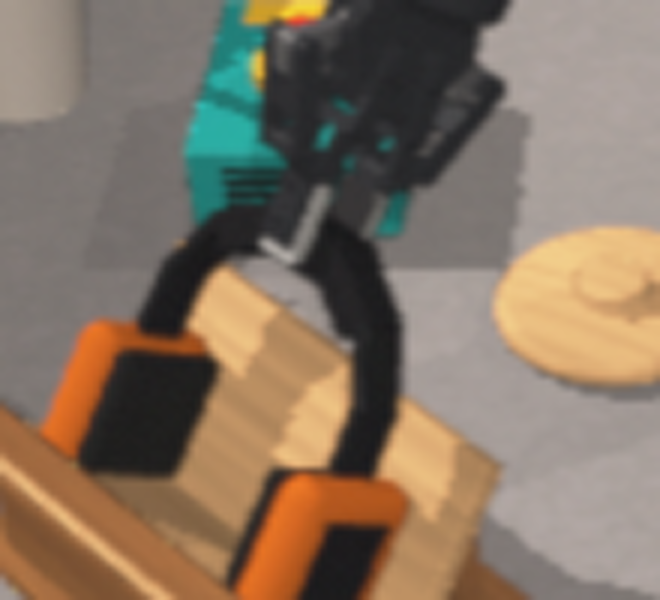

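Grip width is 27 mm, on the pad. I'll lift gently along the slope and then up.

{"api": "step_arm", "payload": {
  "moves": [
    [-0.004,0,0,0,0,0],
    [-0.012,0,0,0,0,0],
    [-0.024,0,0,0,0,0],
    [-0.036,0,0,0,0,0],
    [-0.048,0.008,0,0,0,0],
    [-0.06,0.02,0,0,0,0],
    [-0.075,0.03,0,0,0,0],
    [-0.075,0.03,0,0,0,0]
  ]
}}

```text
time_s: 12.95
ee_pos: [512.2, -267.7, 215.7]
eef_rot: [[0.556, 0.789, -0.261], [-0.152, -0.211, -0.965], [-0.817, 0.577, 0.002]]
contact_force: [-0.1, -0.2, -2.4]
width: 26.8
```

```bash
python3 - <<'E'
from rel import *
p=camera('wrist'); save(p,'w13.png'); q=camera('scene'); save(q,'s13.png')
rel([545,-260,370],tool(-15.1,0))
E
```

```text
t 13.05 p [ 510.9 -266.5  212.1] F [ 0.5  0.2 -3.2] w 27.0 q [ 1.11 -0.3  -0.47  2.16 -0.51  0.72  0.65]
row [-0.1115, 0.1161, -0.0151] [0.001, -0.0, -0.61] mm 161.67767080350396 deg 34.95563286004968
```

View pics/w13.png

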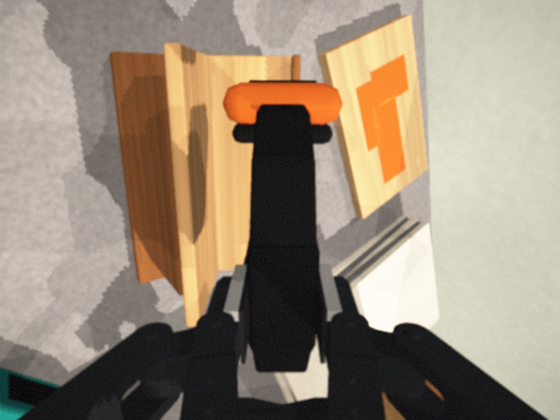

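View pics/s13.png

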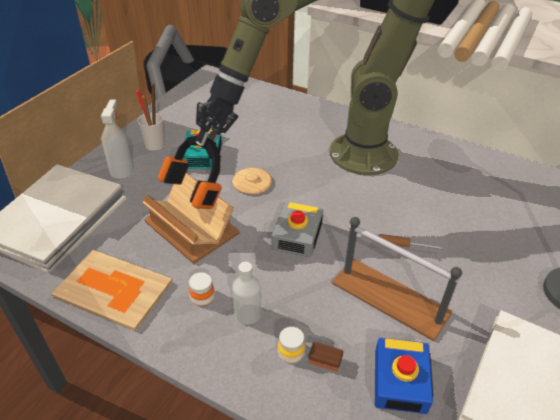

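```bash
python3 - <<'E'
from rel import *
rel([520,-250,340],tool(-15.1,0))
E
```

```text
t 13.05 p [ 510.9 -266.5  212.1] F [ 0.5  0.2 -3.2] w 27.0 q [ 1.11 -0.3  -0.47  2.16 -0.51  0.72  0.65]
row [-0.1022, 0.077, -0.0182] [0.001, -0.0, -0.61] mm 129.28138680504352 deg 34.95563286004968
```

{"api": "step_arm", "payload": {
  "moves": [
    [-0.01,0.008,-0.002,0,0,-0.05],
    [-0.025,0.019,-0.004,0,0,-0.15],
    [-0.04,0.03,-0.007,0,0,-0.25],
    [-0.058,0.044,-0.01,0,0,-0.35],
    [-0.076,0.057,-0.013,0,0,-0.45],
    [-0.09,0.068,-0.016,0,0,-0.54],
    [-0.102,0.077,-0.018,0,0,-0.61],
    [-0.102,0.077,-0.018,0,0,-0.61]
  ]
}}

```text
time_s: 13.85
ee_pos: [523.0, -250.6, 339.4]
eef_rot: [[0.002, 0.966, -0.258], [0.004, -0.258, -0.966], [-1.0, 0.001, -0.005]]
contact_force: [-0.1, -0.1, -3.4]
width: 27.1
```

```bash
python3 - <<'E'
from rel import *
q=camera('scene'); save(q,'s14.png')
rel([520,0,340],tool(33,0))
E
```

```text
t 13.9 p [ 521.8 -250.3  338.8] F [ 1.3  1.  -2.6] w 26.5 q [ 1.05  0.21 -0.77  1.36  0.14  1.63  0.04]
row [-0.0004, -0.0665, -0.2413] [-0.838, -0.003, -0.002] mm 250.3071346656851 deg 47.986766990391544
```

View pics/s14.png

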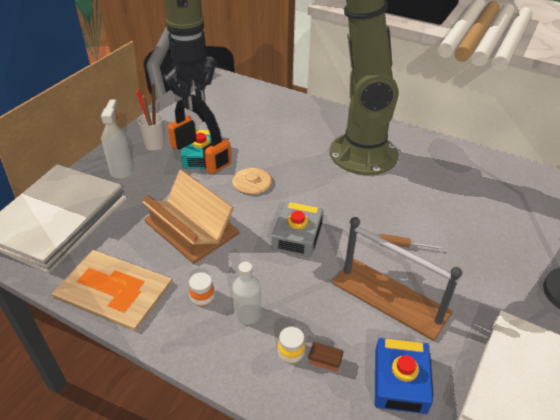

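Ears are held upright. Carrying them across while turning.

{"api": "step_arm", "payload": {
  "moves": [
    [0,-0.006,-0.02,-0.1,0,0],
    [0,-0.014,-0.05,-0.2,0,0],
    [0,-0.024,-0.085,-0.32,0,0],
    [0,-0.034,-0.12,-0.44,0,0],
    [0,-0.044,-0.155,-0.56,0,0],
    [0,-0.053,-0.19,-0.68,0,0],
    [0,-0.06,-0.22,-0.78,0,0],
    [0,-0.066,-0.241,-0.838,0,0]
  ]
}}

```text
time_s: 14.7
ee_pos: [518.3, 1.6, 339.2]
eef_rot: [[0.001, 0.837, 0.547], [-0.002, 0.547, -0.837], [-1.0, -0.0, 0.002]]
contact_force: [0.1, 0.0, -2.9]
width: 26.9
```

```bash
python3 - <<'E'
from rel import *
rel([518.4,283.8,340],tool(81.5,0))
E
```

```text
t 14.7 p [518.3   1.6 339.2] F [ 0.1  0.  -2.9] w 26.9 q [ 0.9   0.06 -1.    1.5   0.06  1.61  0.49]
row [-0.0013, 0.1545, -0.2361] [-0.843, 0.002, 0.001] mm 282.1653714790087 deg 48.31537839030399
```

{"api": "step_arm", "payload": {
  "moves": [
    [0,0.015,-0.022,-0.1,0,0],
    [0,0.035,-0.052,-0.2,0,0],
    [0,0.055,-0.085,-0.32,0,0],
    [0,0.075,-0.12,-0.44,0,0],
    [0,0.1,-0.155,-0.56,0,0],
    [0,0.122,-0.19,-0.68,0,0],
    [0,0.14,-0.22,-0.78,0,0],
    [0,0.155,-0.236,-0.843,0,0]
  ]
}}

```text
time_s: 15.5
ee_pos: [519.9, 284.1, 339.3]
eef_rot: [[0.001, 0.146, 0.989], [-0.001, 0.989, -0.146], [-1.0, -0.0, 0.001]]
contact_force: [-0.3, -0.3, -2.8]
width: 26.8
```

{"api": "step_arm", "payload": {
  "moves": [
    [0,0,0,0,0,0],
    [0,0,0,0,0,0]
  ]
}}

```text
time_s: 15.7
ee_pos: [521.5, 280.7, 339.3]
eef_rot: [[0.001, 0.153, 0.988], [-0.002, 0.988, -0.153], [-1.0, -0.002, 0.001]]
contact_force: [0.4, -0.6, -2.8]
width: 27.3
```

```bash
python3 - <<'E'
from rel import *
import pickle
q=camera('scene'); save(q,'s15.png'); p=camera('wrist'); save(p,'w15.png'); t=camera('top'); save(t,'t15.png')
pickle.dump((p,q,t,ctrl.state()),open('v15.pkl','wb'))
rel([518.4,283.8,340],tool(81.5,0))
E
```

```text
t 15.85 p [522.4 279.4 340.1] F [-0.  -0.3 -2.5] w 26.4 q [ 0.36  0.37 -1.2   1.32  0.35  1.68  0.63]
row [0.0, 0.0037, -0.0046] [-0.009, 0.002, 0.002] mm 5.946597852695471 deg 0.531212638323628
```

View pics/s15.png

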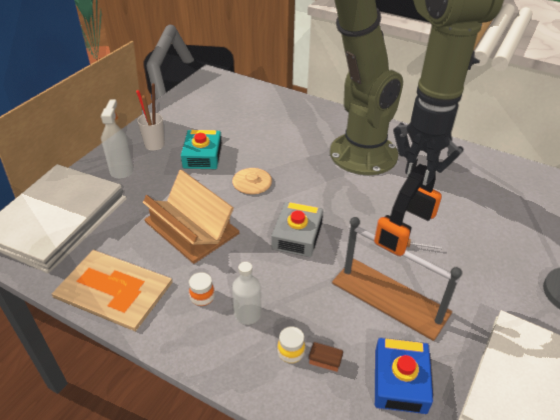

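View pics/w15.png

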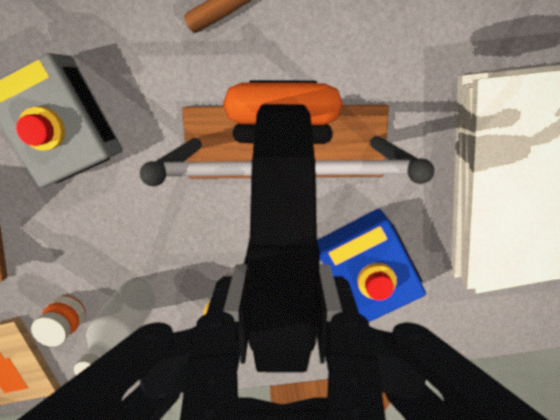

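```bash
python3 - <<'E'
from rel import *
import pickle
p,q,t,st=pickle.load(open('v15.pkl','rb'))
print(proj(p,[[499.9,159.9,184.5],[537,407.7,184.5],[518.4,283.8,175]]))
tp=np.array(st['ee_pos']);R=np.array(st['eef_rot'])
# ear frame in tool: ear z=-tool x ; ear x = tool y ; ear y = ? right handed
ez=-R[:,0];ex=R[:,1];ey=np.cross(ez,ex)
for e0 in (99,102,105,108):
  O=tp-e0*ez
  f=lambda x,y,z:O+x*ex+y*ey+z*ez
  print(e0,proj(p,[f(-14,24,160),f(14,24,160),f(-35,65,72),f(35,65,72)]).round(1).tolist(), 'scene outer cup',proj(q,[f(0,-83,36),f(0,83,36),f(0,0,160)]).round(1).tolist())
a=cv2.cvtColor(q['color'],cv2.COLOR_RGB2BGR)[150:280,350:470];cv2.imwrite('pics/s15c.png',cv2.resize(a,None,fx=5,fy=5,interpolation=cv2.INTER_CUBIC)[:600])
E
```

```text
[[151.90889819 173.44902379]
 [419.59066201 171.5184929 ]
 [285.51267161 169.96814238]]
99 [[240.5, 260.9], [319.1, 260.9], [216.9, 119.6], [344.5, 119.7]] scene outer cup [[388.3, 238.7], [425.9, 196.0], [419.5, 169.4]]
102 [[241.4, 257.1], [318.3, 257.1], [217.8, 119.1], [343.6, 119.2]] scene outer cup [[388.0, 239.7], [425.6, 197.0], [419.2, 170.7]]
105 [[242.2, 253.4], [317.6, 253.5], [218.7, 118.6], [342.8, 118.7]] scene outer cup [[387.8, 240.8], [425.4, 198.1], [418.9, 171.9]]
108 [[243.0, 250.0], [316.8, 250.0], [219.5, 118.1], [342.0, 118.2]] scene outer cup [[387.6, 241.8], [425.1, 199.1], [418.6, 173.1]]
```

View pics/s15c.png

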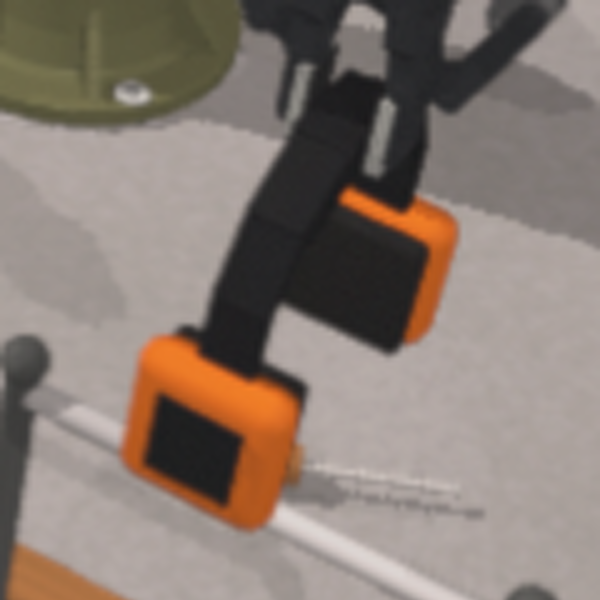

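```bash
python3 - <<'E'
from rel import *
rel([522.1,284.0,164],tool(81.5,0))
E
```

```text
t 15.85 p [522.4 279.4 340.1] F [-0.  -0.3 -2.5] w 26.4 q [ 0.36  0.37 -1.2   1.32  0.35  1.68  0.63]
row [0.1761, 0.0048, -0.0014] [-0.009, 0.002, 0.002] mm 176.12428803310198 deg 0.531212638323628
```

{"api": "step_arm", "payload": {
  "moves": [
    [0.02,0.005,-0.001,-0.009,0,0],
    [0.05,0.005,-0.001,-0.009,0,0],
    [0.08,0.005,-0.001,-0.009,0,0],
    [0.11,0.005,-0.001,-0.009,0,0],
    [0.135,0.005,-0.001,-0.009,0,0],
    [0.155,0.005,-0.001,-0.009,0,0],
    [0.17,0.005,-0.001,-0.009,0,0],
    [0.176,0.005,-0.001,-0.009,0,0]
  ]
}}

```text
time_s: 16.65
ee_pos: [521.9, 284.5, 163.0]
eef_rot: [[0.0, 0.146, 0.989], [-0.002, 0.989, -0.146], [-1.0, -0.002, 0.001]]
contact_force: [-0.6, -0.6, -2.9]
width: 26.5
```

{"api": "step_arm", "payload": {
  "moves": [
    [0,0,0,0,0,0],
    [0,0,0,0,0,0]
  ]
}}

```text
time_s: 16.85
ee_pos: [522.5, 286.6, 165.4]
eef_rot: [[0.003, 0.145, 0.989], [0.0, 0.989, -0.145], [-1.0, 0.001, 0.003]]
contact_force: [0.4, 0.3, -2.6]
width: 26.2
```

```bash
python3 - <<'E'
from rel import *
import pickle
q=camera('scene'); save(q,'s16.png'); p=camera('wrist'); save(p,'w16.png'); t=camera('top'); save(t,'t16.png')
pickle.dump((p,q,t,ctrl.state()),open('v16.pkl','wb'))
rel([522.1,284.0,164],tool(81.5,0))
a=cv2.cvtColor(q['color'],cv2.COLOR_RGB2BGR)[190:320,340:470];cv2.imwrite('pics/s16c.png',cv2.resize(a,None,fx=4.6,fy=4.6,interpolation=cv2.INTER_CUBIC))
print(proj(p,[[499.9,159.9,184.5],[537,407.7,184.5]]))
E
```

```text
t 17.0 p [522.4 286.9 165.5] F [ 0.4  0.1 -1.4] w 26.5 q [ 0.36  0.45 -1.16  1.6   0.42  1.36  0.57]
row [0.0015, -0.0029, 0.0001] [0.004, 0.003, -0.001] mm 3.2356618581956464 deg 0.2731230826809729
[[ 18.70571884 256.24187511]
 [528.75731989 257.4277894 ]]
```

View pics/s16c.png

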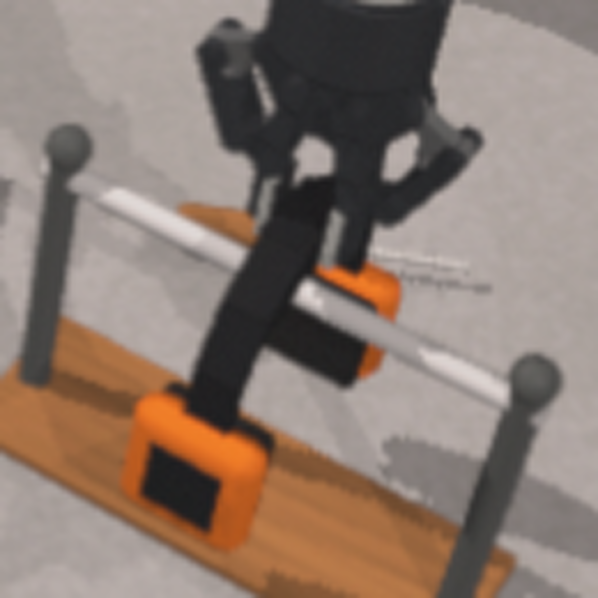

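View pics/w16.png

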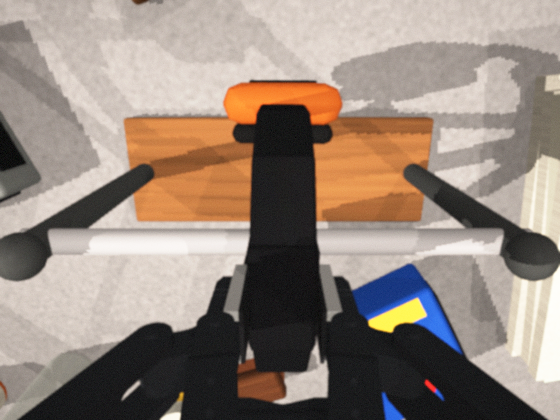

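```bash
python3 - <<'E'
import cv2,numpy as np,pickle
p,q,t,st=pickle.load(open('v16.pkl','rb'))
a=cv2.cvtColor(p['color'],cv2.COLOR_RGB2BGR)[70:380,215:355].astype(float)
a=np.clip(a*2.5,0,255).astype(np.uint8)
x=cv2.resize(a[:155],None,fx=3.6,fy=3.6,interpolation=cv2.INTER_CUBIC)
y=cv2.resize(np.clip(a[155:].astype(float)*2,0,255).astype(np.uint8),None,fx=3.6,fy=3.6,interpolation=cv2.INTER_CUBIC)
print(x.shape);cv2.imwrite('pics/w16a.png',x);cv2.imwrite('pics/w16b.png',y)
E
```

```text
(558, 504, 3)
```

View pics/w16a.png

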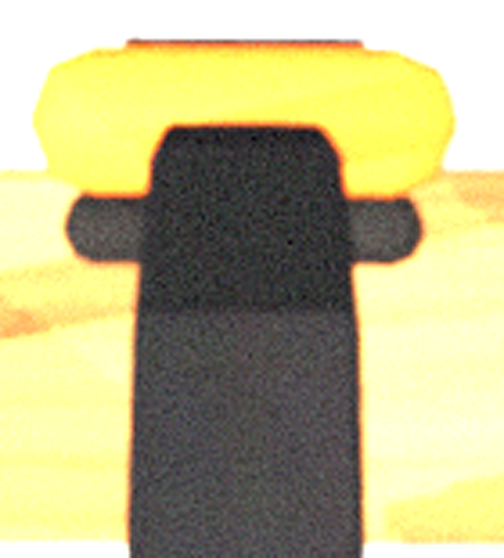

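View pics/w16b.png

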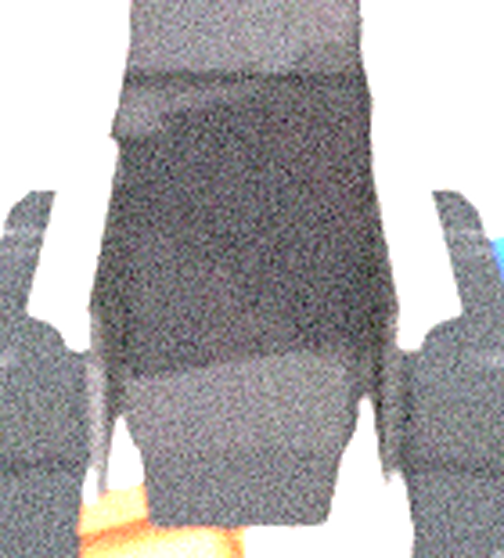

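```bash
python3 - <<'E'
from rel import *
import pickle
p,q,t,st=pickle.load(open('v16.pkl','rb'))
tp=np.array(st['ee_pos']);R=np.array(st['eef_rot'])
ez=-R[:,0];ex=R[:,1];ey=np.cross(ez,ex)
a=cv2.cvtColor(q['color'],cv2.COLOR_RGB2BGR)[190:320,340:470];b=cv2.cvtColor(p['color'],cv2.COLOR_RGB2BGR)
E=[(0,1),(2,3),(4,5),(6,7),(0,2),(1,3),(4,6),(5,7),(0,4),(1,5),(2,6),(3,7)]
box=lambda x,y,z:[[i,j,k] for i in x for j in y for k in z]
out=[]
for e0,yo in ((105,0),(105,3.7),(110,2)):
  f=lambda V:tp-e0*ez+yo*ey+np.array(V)@np.array([ex,ey,ez])
  A=cv2.resize(a,None,fx=3,fy=3,interpolation=cv2.INTER_CUBIC);B=b[60:350,180:380].copy()
  for V in (box((-35,35),(48,83),(0,72)),box((-35,35),(-83,-48),(0,72)),box((-14,14),(-24,24),(136,160))):
    u=((proj(q,f(V))-[340,190]+.5)*3-.5).astype(int); w=(proj(p,f(V))-[180,60]).astype(int)
    for i,j in E: cv2.line(A,u[i].tolist(),u[j].tolist(),(255,0,255),1,cv2.LINE_AA);cv2.line(B,w[i].tolist(),w[j].tolist(),(255,0,255),1,cv2.LINE_AA)
  out.append(np.vstack([A[:,60:270],cv2.resize(B,(210,300))])); print(e0,yo,proj(q,f([0,-83,36])))
cv2.imwrite('pics/ov16.png',cv2.resize(np.hstack(out),(765,600*1)) if 0 else np.hstack(out)[:600+90][:690])
print(np.hstack(out).shape)
E
```

```text
105 0 [[379.48657496 296.91832304]]
105 3.7 [[380.3092102  295.87024279]]
110 2 [[379.61033167 297.75319613]]
(690, 630, 3)
```

View pics/ov16.png

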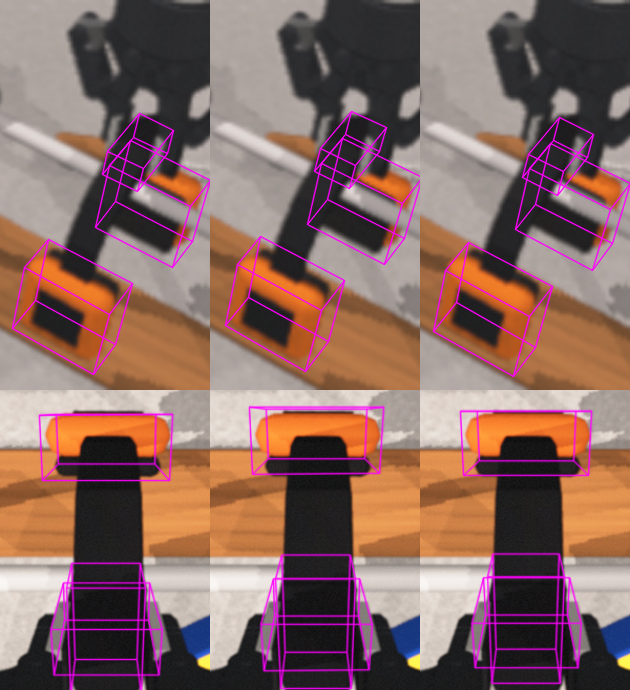

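Model overlays give the ears' centre about 2.5 mm off the tool axis, and the bar is already lined up within about 1 mm. I'm lowering onto the bar in small steps, watching the force.

{"api": "step_arm", "payload": {
  "moves": [
    [0.004,-0.001,-0.001,0.004,0,0],
    [0.009,-0.002,-0.001,0.004,0,0],
    [0.013,-0.002,-0.001,0.004,0,0],
    [0.013,-0.002,-0.001,0.004,0,0]
  ]
}}

```text
time_s: 17.4
ee_pos: [520.2, 284.0, 150.4]
eef_rot: [[0.0, 0.148, 0.989], [-0.001, 0.989, -0.148], [-1.0, -0.001, 0.0]]
contact_force: [0.2, -0.3, -3.5]
width: 27.0
```

{"api": "step_arm", "payload": {
  "moves": [
    [0.001,0,0,0,0,0],
    [0.002,0,0,0,0,0],
    [0.003,0,0,0,0,0],
    [0.003,0,0,0,0,0]
  ]
}}

```text
time_s: 17.8
ee_pos: [520.6, 284.5, 148.3]
eef_rot: [[0.001, 0.148, 0.989], [-0.001, 0.989, -0.148], [-1.0, -0.0, 0.002]]
contact_force: [0.0, -0.6, -2.5]
width: 26.8
```

{"api": "step_arm", "payload": {
  "moves": [
    [0.001,0,0,0,0,0],
    [0.002,0,0,0,0,0],
    [0.002,0,0,0,0,0]
  ]
}}

```text
time_s: 18.1
ee_pos: [520.6, 284.4, 146.2]
eef_rot: [[0.001, 0.148, 0.989], [-0.001, 0.989, -0.148], [-1.0, -0.0, 0.001]]
contact_force: [0.1, -0.4, -2.1]
width: 26.7
```

```bash
python3 - <<'E'
from rel import *
rel([521.3,284.0,144],tool(81.5,0))
E
```

```text
t 18.1 p [520.6 284.4 146.2] F [ 0.1 -0.4 -2.1] w 26.7 q [ 0.35  0.46 -1.15  1.63  0.43  1.33  0.56]
row [0.0022, -0.0003, 0.0008] [-0.0, 0.001, 0.0] mm 2.3824941151039534 deg 0.09228287606390508
```

{"api": "step_arm", "payload": {
  "moves": [
    [0.001,0,0,0,0,0],
    [0.002,0,0,0,0,0],
    [0.002,0,0,0,0,0]
  ]
}}

```text
time_s: 18.4
ee_pos: [520.5, 284.5, 144.2]
eef_rot: [[0.001, 0.148, 0.989], [-0.001, 0.989, -0.148], [-1.0, -0.0, 0.001]]
contact_force: [-0.1, -0.6, -2.7]
width: 26.8
```

{"api": "step_arm", "payload": {
  "moves": [
    [0.001,0,0,0,0,0],
    [0.001,0,0,0,0,0]
  ]
}}

```text
time_s: 18.6
ee_pos: [520.6, 284.5, 143.3]
eef_rot: [[0.001, 0.148, 0.989], [-0.001, 0.989, -0.148], [-1.0, -0.0, 0.002]]
contact_force: [-0.8, 0.4, -2.5]
width: 26.6
```

{"api": "step_arm", "payload": {
  "moves": [
    [0.001,0,0,0,0,0],
    [0.001,0,0,0,0,0]
  ]
}}

```text
time_s: 18.8
ee_pos: [520.6, 284.4, 142.3]
eef_rot: [[0.001, 0.148, 0.989], [-0.001, 0.989, -0.148], [-1.0, -0.0, 0.002]]
contact_force: [0.5, 0.3, -3.0]
width: 27.0
```

{"api": "step_arm", "payload": {
  "moves": [
    [0.001,0,0,0,0,0],
    [0.001,0,0,0,0,0]
  ]
}}

```text
time_s: 19.0
ee_pos: [520.7, 284.5, 141.9]
eef_rot: [[0.002, 0.148, 0.989], [-0.001, 0.989, -0.148], [-1.0, -0.0, 0.002]]
contact_force: [-1.2, -2.2, 1.6]
width: 26.7
```

```bash
python3 - <<'E'
from rel import *
q=camera('scene'); p=camera('wrist'); save(p,'w17.png')
a=cv2.cvtColor(q['color'],cv2.COLOR_RGB2BGR)[195:315,350:460];cv2.imwrite('pics/s17c.png',cv2.resize(np.clip(a.astype(float)*1.6,0,255).astype(np.uint8),None,fx=5,fy=5,interpolation=cv2.INTER_CUBIC))
rel([521.3,284.0,144],tool(81.5,0))
E
```

```text
t 19.1 p [520.7 284.6 141.9] F [-1.8 -1.9  3.1] w 26.7 q [ 0.35  0.46 -1.15  1.64  0.43  1.32  0.56]
row [-0.0021, -0.0005, 0.0007] [-0.0, 0.002, 0.0] mm 2.2458913807656455 deg 0.11914932694101794
```

View pics/s17c.png

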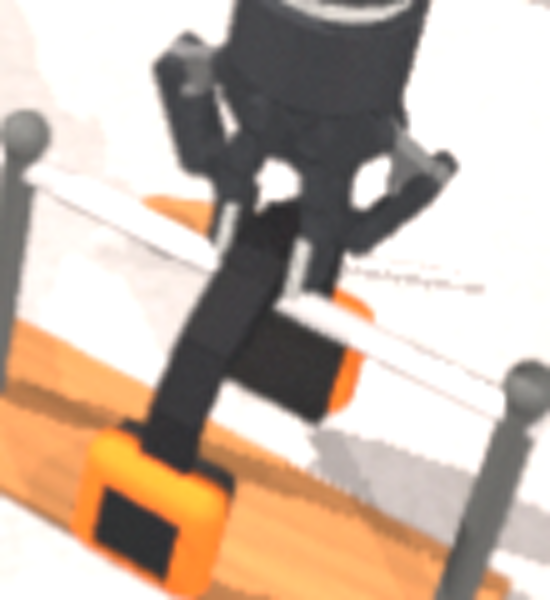

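Contact: Fz went from −2.7 to about +3 at z 141.9, so the crown is on the bar. Opening.

{"api": "step_arm", "payload": {
  "moves": [
    [0,0,0,0,0,0],
    [0,0,0,0,0,0],
    [0,0,0,0,0,0],
    [0,0,0,0,0,0]
  ],
  "fingers": 0.6
}}

```text
time_s: 19.5
ee_pos: [520.7, 284.6, 141.4]
eef_rot: [[0.002, 0.148, 0.989], [-0.0, 0.989, -0.148], [-1.0, -0.0, 0.002]]
contact_force: [0.1, 0.4, 0.1]
width: 51.4
```

```bash
python3 - <<'E'
from rel import *
q=camera('scene'); p=camera('wrist'); save(p,'w18.png')
a=cv2.cvtColor(q['color'],cv2.COLOR_RGB2BGR)[195:315,350:460];cv2.imwrite('pics/s18c.png',cv2.resize(np.clip(a.astype(float)*1.6,0,255).astype(np.uint8),None,fx=5,fy=5,interpolation=cv2.INTER_CUBIC))
rel([521.3,284.0,144],tool(81.5,0))
E
```

```text
t 19.6 p [520.7 284.6 141.4] F [-0.5  0.   0.2] w 51.2 q [ 0.35  0.46 -1.15  1.64  0.43  1.32  0.56]
row [-0.0026, -0.0005, 0.0007] [-0.0, 0.002, 0.0] mm 2.7614538264873554 deg 0.09803942226195266
```

View pics/s18c.png

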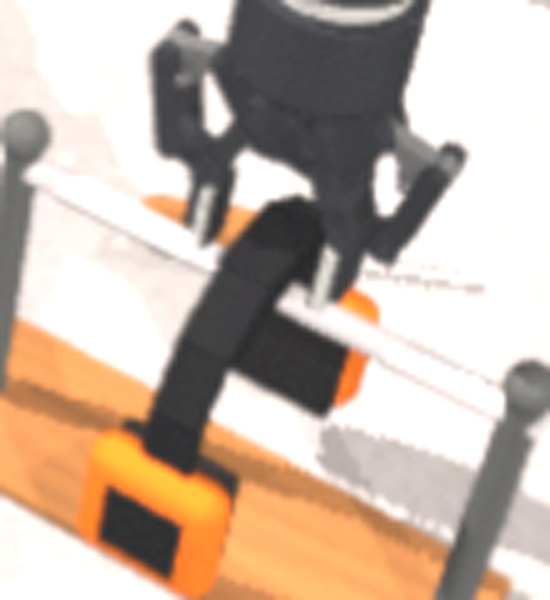

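View pics/w18.png

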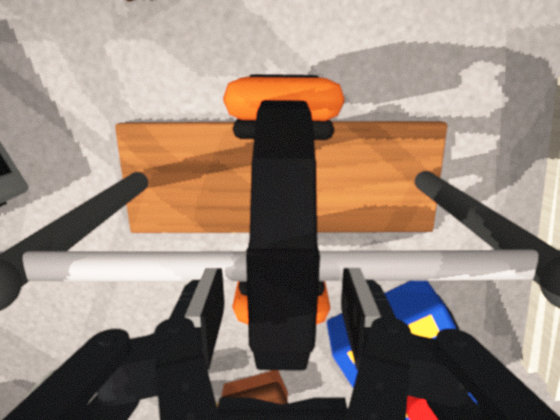

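It's released and hanging. Retreating straight up.

{"api": "step_arm", "payload": {
  "moves": [
    [-0.01,0,0,0,0,0],
    [-0.025,0,0,0,0,0],
    [-0.045,0,0,0,0,0],
    [-0.075,0,0,0,0,0],
    [-0.11,0,0,0,0,0],
    [-0.15,0,0,0,0,0],
    [-0.18,0,0,0,0,0],
    [-0.18,0,0,0,0,0]
  ]
}}

```text
time_s: 20.4
ee_pos: [521.5, 286.9, 327.5]
eef_rot: [[0.009, 0.148, 0.989], [0.004, 0.989, -0.148], [-1.0, 0.005, 0.008]]
contact_force: [0.2, 0.6, -0.6]
width: 51.0
```

```bash
python3 - <<'E'
from rel import *
q=camera('scene'); p=camera('wrist'); save(p,'w19.png'); save(q,'s19.png')
rel([420,150,330],tool(81.5,0))
E
```

```text
t 20.5 p [520.5 285.2 322.9] F [-0.3 -0.7 -0.3] w 51.1 q [ 0.36  0.37 -1.21  1.35  0.35  1.64  0.62]
row [-0.0076, -0.1486, -0.0793] [-0.0, 0.004, -0.001] mm 168.583937102278 deg 0.21132787257295682
```

View pics/s19.png

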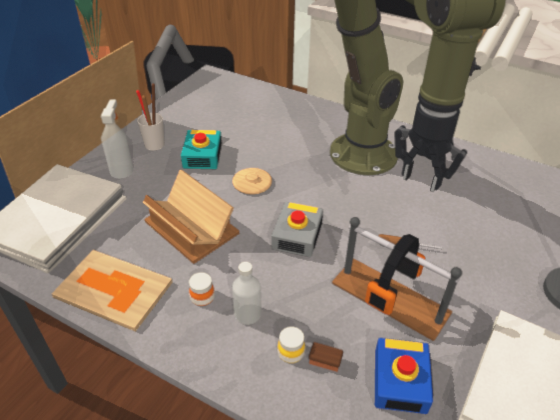

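View pics/w19.png

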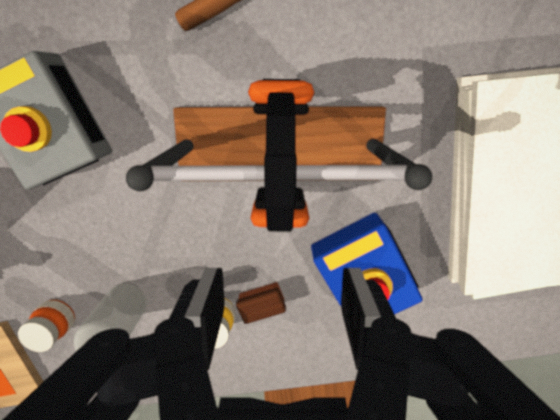

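Hanging over the bar with one cup on each side. I'll wait a moment, then check stillness and tilt against an upright model.

{"api": "step_arm", "payload": {
  "moves": [
    [0,0,0,0,0,0],
    [0,0,0,0,0,0],
    [0,0,0,0,0,0],
    [0,0,0,0,0,0],
    [0,0,0,0,0,0],
    [0,0,0,0,0,0],
    [0,0,0,0,0,0],
    [0,0,0,0,0,0]
  ]
}}

```text
time_s: 21.3
ee_pos: [520.3, 284.7, 321.4]
eef_rot: [[0.002, 0.148, 0.989], [-0.001, 0.989, -0.148], [-1.0, -0.0, 0.002]]
contact_force: [1.1, 0.5, -0.5]
width: 51.3
```

```bash
python3 - <<'E'
from rel import *
import time
fr=[]
for i in range(8): fr.append(camera('scene'))
p=camera('wrist'); t=camera('top'); save(t,'t20.png')
d=[np.abs(fr[0]['color'][220:330,360:440].astype(int)-f['color'][220:330,360:440]).mean() for f in fr]; print(np.round(d,2))
q=fr[-1]
c=np.cos(np.radians(81.5));s=np.sin(np.radians(81.5))
ex=np.array([c,s,0]);ez=np.array([0,0,1.]);ey=np.cross(ez,ex)
E=[(0,1),(2,3),(4,5),(6,7),(0,2),(1,3),(4,6),(5,7),(0,4),(1,5),(2,6),(3,7)]
box=lambda x,y,z:[[i,j,k] for i in x for j in y for k in z]
f=lambda V:np.array([518.4,284.,39])+np.array(V)@np.array([ex,ey,ez])
A=cv2.resize(cv2.cvtColor(q['color'],cv2.COLOR_RGB2BGR)[215:335,340:460],None,fx=3.3,fy=3.3,interpolation=cv2.INTER_CUBIC)
B=cv2.resize(cv2.cvtColor(p['color'],cv2.COLOR_RGB2BGR)[60:260,180:380],None,fx=1.98,fy=1.98,interpolation=cv2.INTER_CUBIC)
A0=A.copy()
for V in (box((-35,35),(48,83),(0,72)),box((-35,35),(-83,-48),(0,72)),box((-14,14),(-24,24),(136,160))):
    u=((proj(q,f(V))-[340,215]+.5)*3.3-.5).astype(int); w=((proj(p,f(V))-[180,60]+.5)*1.98-.5).astype(int)
    for i,j in E: cv2.line(A,u[i].tolist(),u[j].tolist(),(255,0,255),1,cv2.LINE_AA);cv2.line(B,w[i].tolist(),w[j].tolist(),(255,0,255),1,cv2.LINE_AA)
cv2.imwrite('pics/ov20.png',np.hstack([A,B]));cv2.imwrite('pics/ov20b.png',cv2.resize(A0,None,fx=1.4,fy=1.4))
print(ctrl.state()['time_s'])
E
```

```text
[0.   0.44 0.44 0.44 0.44 0.44 0.44 0.43]
21.8
```

View pics/ov20.png

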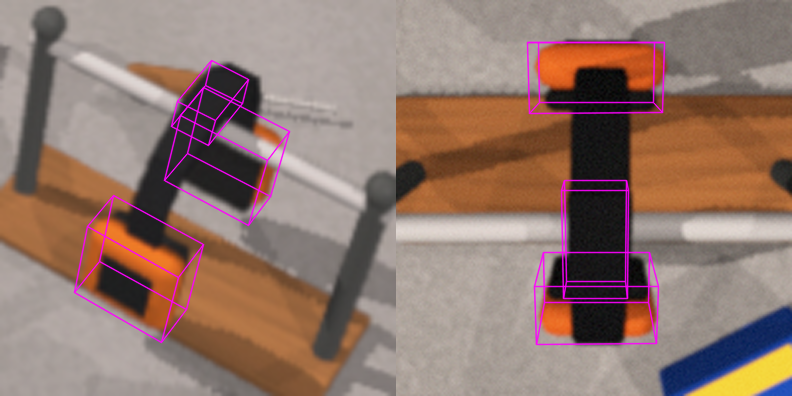

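View pics/ov20b.png

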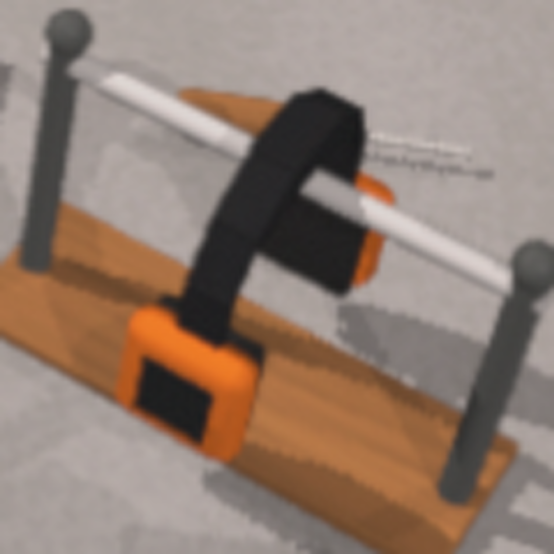

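View pics/t20.png

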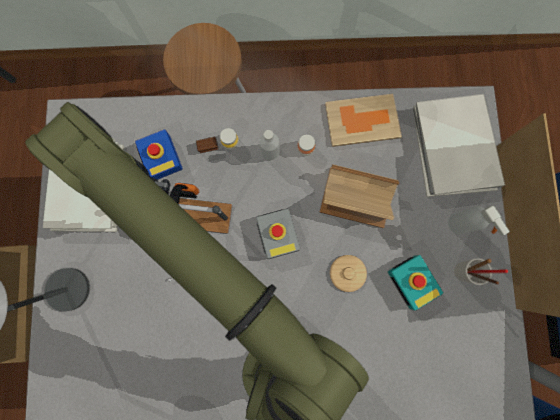

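```bash
python3 -c "
from station import ctrl
print(ctrl.finish_job(), ctrl.state()['time_s'])"
```

```text
the job is handed in; nothing more can be done
the job is handed in; nothing more can be done
```

Both jobs are done, in the order asked, and handed in at about 22 s on the robot's clock.

**Stop plunger:** I pressed the red plunger on the grey box until it stopped moving and the force rose to 28 N. The picture after retracting shows it back up. I did not touch the blue and turquoise boxes.

**Ear defenders:** I gripped them by the crown pad, lifted them off the rest, turned them about 97° and lowered them. The force showed the crown resting on the bar before I opened the fingers, so they were not dropped.

**Last checks:**
- One cup hangs on each side of the bar, and the position matches an upright model to within a few pixels. I judge any tilt to be about 1–2° at most.
- Eight pictures in a row showed no motion beyond image noise.
- The gripper was clear above the ears, and the other items I could see were where they started. In the last top view the arm hid the gouge, part of the rail stand and some of the bench.

**What disagreed:** the real fingertips were about 37 mm behind the reported tool point. I saw this in the pictures, contact with the plunger confirmed it, and I allowed for it in the rest of the job. The width of the crown pad in the wrist picture suggested it sat about 10 mm deeper than the other measurements. I put that down to rounded edges, and the height of contact on the bar fitted the other measurements.

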